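# Load detector battery packs into the charger through its turn-over chute

### The job

Get the pack charger going: with its lane still empty, turn the zero knob until the meter needle stands on the red zero mark; then drop every battery pack from the rack through the twisted rod chute, one after the other and the right way round, so that all of them lie in the charging lane with their gold contacts up; and then throw the red charge lever fully over. Also take the marker out of its pot and leave it lying flat in the blue job tray for the charge log, and leave the other things on the bench where they are.

Things in the scene. Friction and masses are not known exactly. Their poses are not given: they have to be found in the camera images.
- charger: Pack charger, fixed. Origin on the bench under the chute's axis; x along the charging lane away from the chute, y towards the power unit, z up. Chute: an upright cage of 8 steel rods, 85 mm across, 300 mm high; column 58 mm from its axis at -y, as high. Power unit with lever, knob and meter: grey box beside the lane, x -55 to 255 mm, y 45 to 170 mm, 62 mm high.
- mouth (a point): Centre of the chute's open mouth, on its axis at the rod tops, 300 mm above the bench. The slot is long along the charger's y (65 mm clear) and 36 mm clear along x; the top 12 mm flares out. Orange hoop below the top, with a gold tab on the -x side: contacts go to that side. Slippery: a pack let go upright with its lower 15 to 20 mm in the mouth runs through in about 1 s.
- twist (a point): Middle of the twist, on the chute's axis 203 mm above the bench. Going down, the slot makes a half turn about the vertical; a curved turn-out below lays the pack down, bottom edge first towards the charger's +x. Let go with contacts towards the charger's -x, a pack ends contacts up; the other way round contacts down, and it cannot be taken out again.
- lane_end (a point): Middle of the charging lane's floor at its end stop. The lane is 210 mm long, 66 mm wide, slippery, and falls 17 degrees towards the charger's +x (floor 70 mm high at x = 13 mm, 8 mm at x = 214 mm). Two copper rails 19 mm above its floor cover it, so it is filled only through the chute; packs queue up from the end stop.
- zero_knob (a joint): zero knob of the meter, angle in rad, counted anticlockwise seen from above, range -1.6 to 1.6; it drives the needle one to one and stays where it is left (0.03 N m friction). Starts at 0.6 to 1.4.
- knob_top (a point): centre of the top of the zero knob: a round black knurled knob 42 mm in diameter and 34 mm high, upright axis, its foot 65 mm and its top 99 mm above the bench.
- needle (a joint): meter needle, angle in rad, anticlockwise seen from above, 0 when the needle points along the charger's +x at the long red zero mark; within 0.07 rad counts as zero. The meter is a white dial of 82 mm diameter lying face up beyond the knob, pivot 82 mm from the knob's axis; scale marks 0.2 rad apart, needle 34 mm long.
- charge_lever (a joint): red-balled charge lever on the power unit, 80 mm long, angle in rad: 0 as it starts, leaning 0.5 rad to the charger's -x; 1.0 when fully over, leaning 0.5 rad to +x. It swings about the charger's y and stays where it is left (under 1 N at the ball). Over 0.9 counts as fully over.
- charge_lever_tip (a point): centre of the lever's red ball, 26 mm in diameter; the pivot lies 84 mm above the bench, 80 mm from this point.
- rack: black pack rack, fixed, 342 mm long (its y) x 52 mm wide (its x); origin under its centre. Five places in a row at 66 mm pitch along y, each a groove 15 mm wide (x) with its floor 6 mm and its lips 18 mm above the bench; the packs in it stand across x, with 6 mm between neighbours, centre 31 mm and top 56 mm above the bench.
- pack1: battery pack of a portable gas detector, a flat grey slab 60 mm wide (its y) x 50 mm high (its z) x 12 mm thick (its x), 70 g; origin at its centre. +x points out of the face with the two gold contact strips (the gold also wraps over the top edge on that side), -x out of the blue label face. Stands upright in the rack at the start (z up), label facing either way; absent in some starts (None).
- pack2: battery pack of a portable gas detector, a flat grey slab 60 mm wide (its y) x 50 mm high (its z) x 12 mm thick (its x), 70 g; origin at its centre. +x points out of the face with the two gold contact strips (the gold also wraps over the top edge on that side), -x out of the blue label face. Stands upright in the rack at the start (z up), label facing either way; absent in some starts (None).
- pack3: battery pack of a portable gas detector, a flat grey slab 60 mm wide (its y) x 50 mm high (its z) x 12 mm thick (its x), 70 g; origin at its centre. +x points out of the face with the two gold contact strips (the gold also wraps over the top edge on that side), -x out of the blue label face. Stands upright in the rack at the start (z up), label facing either way; absent in some starts (None).
- pack4: battery pack of a portable gas detector, a flat grey slab 60 mm wide (its y) x 50 mm high (its z) x 12 mm thick (its x), 70 g; origin at its centre. +x points out of the face with the two gold contact strips (the gold also wraps over the top edge on that side), -x out of the blue label face. Stands upright in the rack at the start (z up), label facing either way; absent in some starts (None).
- pack5: battery pack of a portable gas detector, a flat grey slab 60 mm wide (its y) x 50 mm high (its z) x 12 mm thick (its x), 70 g; origin at its centre. +x points out of the face with the two gold contact strips (the gold also wraps over the top edge on that side), -x out of the blue label face. Stands upright in the rack at the start (z up), label facing either way; absent in some starts (None).
- marker: paint marker, rounded square barrel 18 x 18 mm, 135 mm long, 35 g, black with a red cap; origin 67.5 mm from the lower end, 67.5 mm from the cap's end; z along it towards the cap. Stands cap up in the pot at the start, its sides along its own x and y.
- pot: square dark pen pot, fixed, 44 mm outside, 30 mm inside, 85 mm high, on a 64 mm foot; origin under its centre; its floor is 7 mm above the bench.
- job_tray: shallow blue tray with a sheet of paper in it, loose, 0.7 kg, 180 mm (its x) x 220 mm (its y), walls 20 mm high and 4 mm thick, floor 4 mm; origin under its centre. To be left flat on the bench; the marker must lie wholly in it.
- detector1: yellow gas detector lying on its back, 62 x 110 x 30 mm; not to be moved
- detector2: second yellow gas detector, 62 x 110 x 30 mm; not to be moved
- glass_jar: amber glass jar with steel lid, 72 mm across, 90 mm high; not to be moved
- green_can: green can, 72 mm across, 150 mm high; not to be moved
- label_roll: roll of labels, 64 mm across, 40 mm high; not to be moved
- screwdriver: screwdriver with yellow handle lying on the bench, 170 mm long; not to be moved
Not all that is in view belongs to the job. Leave any green look-alike of the pack2 alone. What is shaped like the pack4 but turquoise is not meant.

How it is judged:
On the way, in this order (a step that is already met when the one before it is completed fails the run):
1. the needle is set to zero (within 0.07 rad) with the zero knob, which is let go again (value of joint needle between -0.07 and 0.07 rad and contact force between the fingers and zero_knob below 0.3 N), for 0.3 s.
2. after that, every pack present lies at rest in the charging lane, gold contacts up (x of pack1 in the frame of charger between 0.02 and 0.24 m and y of pack1 in the frame of charger between -0.02 and 0.02 m and z of each of pack1, pack2, pack3, pack4, pack5 in the frame of charger below 0.1 m and angle between each of pack1, pack2, pack3, pack4, pack5's own x axis and vertical below 0.45 rad and linear speed of each of pack1, pack2, pack3, pack4, pack5 below 0.05 m/s and x of pack2 in the frame of charger between 0.02 and 0.24 m and y of pack2 in the frame of charger between -0.02 and 0.02 m and x of pack3 in the frame of charger between 0.02 and 0.24 m and y of pack3 in the frame of charger between -0.02 and 0.02 m and x of pack4 in the frame of charger between 0.02 and 0.24 m and y of pack4 in the frame of charger between -0.02 and 0.02 m and x of pack5 in the frame of charger between 0.02 and 0.24 m and y of pack5 in the frame of charger between -0.02 and 0.02 m), for 0.2 s.
3. after that, the charge lever is thrown fully over (beyond 0.9 rad) (value of joint charge_lever above 0.9 rad), for 0.2 s.
At the end, for the whole second after the job is handed in: The needle stands within 0.07 rad of zero, every pack present lies at rest in the charging lane with its contact face up (within 0.45 rad of straight up), the lever is over beyond 0.9 rad, and the marker lies flat (within 0.17 rad) and at rest inside the job tray, which stands flat on the bench (all of step 2 and value of joint needle between -0.07 and 0.07 rad and value of joint charge_lever above 0.9 rad and x of marker in the frame of job_tray between -0.085 and 0.085 m and y of marker in the frame of job_tray between -0.105 and 0.105 m and z of marker in the frame of job_tray below 0.035 m and angle between marker's own z axis and vertical between 1.4 and 1.74 rad and linear speed of marker below 0.05 m/s and angle between job_tray's own z axis and vertical below 0.05 rad and height (world z) of job_tray below 0.01 m); the robot touches nothing.
It fails at once if another thing on the bench is shoved more than 50 mm or knocked over (distance of any of detector1, detector2, glass_jar, green_can, label_roll, screwdriver from where it was at the start of the episode above 0.05 m or angle between any of detector1, detector2, glass_jar, green_can, label_roll's own z axis and vertical above 0.7 rad).
Of pack1, pack2, pack3, pack4, pack5 only 3 to 4 are there at a start; the rules pass over those that are not, and their reading is None.
At some moment in a run one of job_tray, marker may be knocked a few centimetres aside while the robot is not near it.
It also fails if it takes over 210 s, if anything falls off the work surface, if the arm or the gripper's body presses on something with over 40 N, if the wrist force passes 120 N, or if a joint passes its speed limit or range.

### The arm

A 6-joint arm with a two-finger parallel gripper is mounted at the origin on the work surface. World frame = base frame: x ahead of the robot, y to its left, z up, the work surface at z = 0. Lengths are in m, angles in rad, forces in N, time in s.
With the tool pointing down it reaches from about 0.25 to 0.725 m from the base axis. Payload 4 kg.
Tool frame: the origin (TCP) lies at the very end of the fingers, on their centre line; the grasp point (between the pads) lies 19 mm behind it; z points along the fingers, y is the line along which they close (so a half turn about z gives the same grasp; the last joint's range is limited). The gripper opens to 85 mm and grips with 20 to 120 N. Pads are 22 mm wide; open, the fingers measure 114 mm over their backs; the gripper's body (76 mm by 85 mm) begins 54 mm behind the grasp point. The pads swing forward as they close: fully open they stand 13 mm farther back than shut.
Start: joints at [1.306, 0.241, 0.005, 1.335, 0, 1.571], TCP at [0.131, 0.483, 0.231] pointing down, gripper open.
Joint ranges: [-2.72, 2.72], [-1.05, 1.87], [-1.09, 1.28], [-1.99, 2.15], [-1.42, 1.44], [-3.14, 3.14]. Speed limits (rad/s): [2.79, 2.79, 3.14, 3.14, 3.14, 3.14].

### API

Orientations are given as a unit quaternion [x, y, z, w].
In Python, from workcell import bot gives the robot as it stands.
- The arm moves only by the tool carry_out, never from a script. Its argument "increments" is one flat list of numbers, 5 for each row, row after row: the finger opening in cm, from 0 to 8.54, then the shift along the tool's x, y, z in cm, then the turn about the tool's z in rad. A call has exactly 5 rows; each row shifts and turns the commanded pose from where the row before left it, along the tool's axes as they then stand; what a row does not reach is not made up. A row lasts 1/8 s, in which the tool goes at most 62.5 mm and 10.7 degrees, less where a joint would pass 70% of its speed; a pose out of reach is approached as far as the arm can. A call with a gripper value outside its range is refused whole. The fingers move at their own pace and stop on an object; the grip force is fixed at half the most. Time passes only in rows, so rows that do not move let the fingers close, or fill a call up. It gives the time, the measured TCP pose, the force, the opening and the grip force at its end, in the units of the state.
- bot.get_obs(): the state, without advancing time (a new reading comes with each control period).
- bot.camera(name): name is "scene" or "top" or "wrist"; returns a dict with "pixels" (480x640x3 uint8, blue, green, red), "range_z" (480x640 float32, m along the optical axis (not along the pixel's ray), 0 where there is no reading), "mtx" (3x3 intrinsics, pixels), "D" ([k1, k2, p1, p2, k3] as OpenCV has them; the pictures are not rectified), "eye" and "attitude" of the camera in the world. Camera axes: x right, y down, z forward; pixel columns grow to the right and rows downward; lengths in m; the calibration is good to about 2 mm. A picture is of the moment at which its call begins.
- bot.job_done(): hands the job in; it is judged then, once.
Trained networks look in a picture, given as the dict that the camera call returned (one of the last four; its "shot" number tells which), for a name from the list of things; names that differ only in an ending like _2 or _b are one class to them, and where a whole thing is asked for, a point or a joint stands for the part that bears it (a point fixed in the world has none). Each returns a list of dicts, best first, with "p" (0 to 1); they miss things now and then, are a little off and sometimes report something else, mostly with a low value. They report only what shows in the picture. A call takes as long as a camera call. They do not tell look-alikes from the thing itself.
- bot.find_in(picture, name): "xyz" ([x, y, z] in m, in the coordinates of the camera as it stood for that picture, good to about 4 mm: the middle of the surface that is visible of it).
- bot.regions_of(picture, name): "mask" (480x640 bool, what is visible of it).
- bot.place_of(picture, name): "xyz" ([x, y, z] in m, in the coordinates of the camera as it stood for that picture, good to about 4 mm: a listed point, or the origin of a listed thing).
The state is a dict: "clock": time; "joint_pos": joint angles; "joint_vel": joint speeds; "tau": joint torques, N m; "eef_pos": TCP position; "tool_rot": TCP orientation; "ft_force": force on the tool from outside, world axes, zero at the start; "ft_torque": the same for the moment, N m; "grip_width": finger opening in m; "grasp_force": force on a finger pad.
Only numpy, scipy, OpenCV 4.12 (cv2) and the standard library are available. Lean on these libraries where they do the work, as an engineer would, in place of code of your own. Each camera call takes 0.05 s, during which the arm holds its last target. There are 200 camera calls.

## Working session

There is one attempt and no reset: what is moved stays moved. The work goes in short steps, Python scripts to look and compute and a tool call to move; the robot and the scene stay as the last step left them, time stands still between calls to the robot, and variables do not carry over. Pictures are saved under pics/ and viewed, at most 14 in all, crops included, and the job is handed in when it is done.

Besides the shell and the picture viewer there is one more tool, called by a JSON object that holds its "op" and its "data". carry_out: Moves the arm, as the interface text tells. Its arguments: {"type":"object","properties":{"increments":{"type":"array","items":{"type":"number"}}},"required":["increments"]}

```bash
mkdir -p pics
cat > h.py <<'E'
import numpy as np, cv2
from scipy.spatial.transform import Rotation as R
from workcell import bot
def world(c,p):
    a=np.array(c["attitude"]); M=a if a.shape==(3,3) else R.from_quat(a).as_matrix()
    return np.asarray(p)@M.T+np.array(c["eye"])
def cloud(c):
    v,u=np.mgrid[0:480,0:640]; z=c["range_z"]
    uv=cv2.undistortPoints(np.stack([u,v],-1).reshape(-1,1,2).astype(np.float64),np.array(c["mtx"]),np.array(c["D"])).reshape(480,640,2)
    P=world(c,(np.concatenate([uv,np.ones((480,640,1))],-1)*z[...,None]).reshape(-1,3)).reshape(480,640,3)
    P[z<=0]=np.nan
    return P
def pix(c,p):
    a=np.array(c["attitude"]); M=a if a.shape==(3,3) else R.from_quat(a).as_matrix()
    q=(np.atleast_2d(p)-np.array(c["eye"]))@M
    return cv2.projectPoints(q,np.zeros(3),np.zeros(3),np.array(c["mtx"]),np.array(c["D"]))[0].reshape(-1,2)
def st():
    o=bot.get_obs(); return o
E
python3 - <<'E'
from h import *
o=st(); print(o)
for n in ["scene","top"]:
    c=bot.camera(n); cv2.imwrite(f"pics/{n}0.png",c["pixels"]); print(n,c["eye"],c["attitude"],c["mtx"],c["shot"])
    np.save(f"{n}_cloud.npy",cloud(c))
    for k in ["charger","mouth","lane_end","knob_top","charge_lever_tip","rack","pack1","marker","pot","job_tray","detector1","glass_jar","green_can","label_roll","screwdriver"]:
        print(n,k,[(round(d["p"],2),np.round(world(c,d["xyz"]),3).tolist()) for d in bot.place_of(c,k)[:6]])
E
```

```text
{'clock': 0.0, 'joint_pos': array([1.30602684e+00, 2.41407497e-01, 3.73057394e-03, 1.33520167e+00,
       3.17733163e-06, 1.57078180e+00]), 'joint_vel': array([-0.00048697, -0.00010463,  0.00021462, -0.0012255 ,  0.0007745 ,
       -0.00082568]), 'tau': array([-8.16217562e-04, -3.72313893e+01,  2.52407491e+01,  1.69422990e-02,
       -3.48060337e-05, -6.91371270e-06]), 'eef_pos': array([0.13067762, 0.48196867, 0.23041812]), 'tool_rot': array([ 1.31991125e-01,  9.91250351e-01, -1.03181430e-03, -1.39010410e-04]), 'ft_force': array([ 0.30782366,  0.76976868, -0.45823243]), 'ft_torque': array([ 0.06661804, -0.0451039 , -0.04621109]), 'grasp_force': 0.0, 'grip_width': 0.0853600636482502}
scene [1.24217098 0.69439664 0.94649632] [ 0.35160756  0.82396136 -0.40885841 -0.17405342] [[481.49425401   0.         324.01838223]
 [  0.         481.49425401 239.41475226]
 [  0.           0.           1.        ]] 1
scene charger [(0.34, [0.459, 0.252, 0.001])]
scene mouth [(0.92, [0.492, -0.232, 0.3]), (0.42, [0.616, -0.131, 0.099])]
scene lane_end [(0.87, [0.707, -0.235, 0.01])]
scene knob_top [(0.5
[... 1636 characters left out ...]
, [0.443, 0.383, 0.027])]
top marker [(0.55, [0.464, 0.12, 0.03]), (0.51, [0.511, 0.041, 0.073])]
top pot [(0.72, [0.621, -0.462, 0.002]), (0.59, [0.658, 0.26, -0.0]), (0.55, [0.509, 0.042, -0.002])]
top job_tray [(0.72, [0.659, 0.26, -0.001])]
top detector1 [(0.93, [0.403, -0.396, -0.002]), (0.61, [0.685, 0.021, -0.003]), (0.48, [0.626, -0.461, -0.0]), (0.39, [0.48, -0.122, 0.153])]
top glass_jar [(0.98, [0.525, -0.445, -0.003])]
top green_can [(0.81, [0.623, -0.46, -0.003]), (0.64, [0.442, 0.381, 0.028]), (0.17, [0.401, 0.019, -0.0])]
top label_roll [(0.86, [0.6, 0.51, -0.002]), (0.62, [0.407, -0.399, -0.002]), (0.57, [0.69, 0.021, -0.002])]
top screwdriver [(0.56, [0.399, 0.019, -0.003])]
```

View pics/scene0.png

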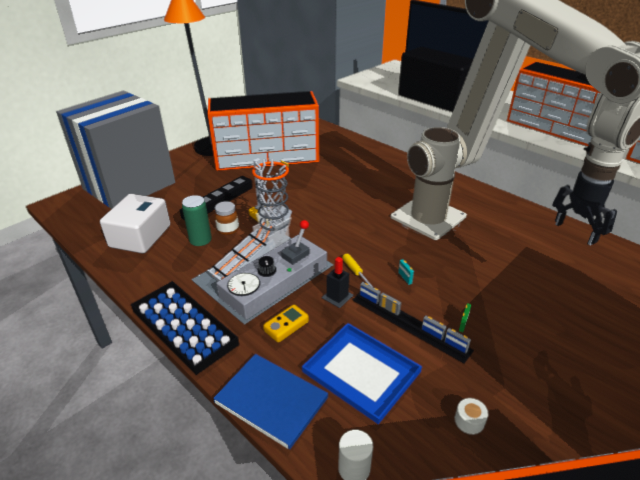

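View pics/top0.png

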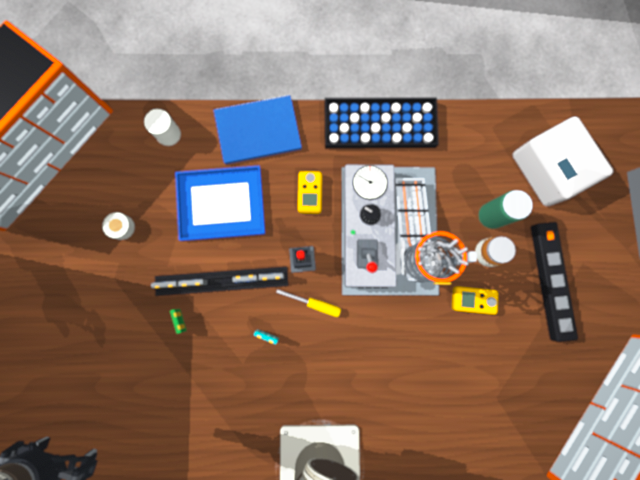

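The scene picture shows four packs in the rack, at about (370,295), (390,300), (433,327) and (457,340), with place 3 empty. Green and turquoise look-alikes stand off the rack. The marker is at (338,265), and the real tray is the one with paper at (360,370). The top picture agrees: dial (370,182), knob (370,213), lever ball (372,267), chute (440,257).

I'll go over the rack first to see which way the packs face.

{"op": "carry_out", "data": {"increments": [8.5,0,0,-2,0.18,8.5,0,0,-2,0.18,8.5,0,0,-2,0.18,8.5,0,0,-2,0.18,8.5,0,0,-2,0.18]}}

```text
clock: 2.22
eef_pos: [0.1309, 0.4825, 0.332]
tool_rot: [0.552, 0.834, 0.0, 0.0]
ft_force: [0.3, -0.3, -0.2]
grip_width: 0.0848
grasp_force: 0.0
```

{"op": "carry_out", "data": {"increments": [8.5,0,0,0,0.18,8.5,0,0,0,0.18,8.5,0,0,0,0.046,8.5,-3.3,4.6,0,0,8.5,-3.3,4.6,0,0]}}

```text
clock: 2.85
eef_pos: [0.2234, 0.4162, 0.3311]
tool_rot: [0.706, 0.708, 0.0, 0.0]
ft_force: [0.7, 0.8, 0.8]
grip_width: 0.085
grasp_force: 0.0
```

{"op": "carry_out", "data": {"increments": [8.5,-3.3,4.0,0,0,8.5,-3.3,4.0,0,0,8.5,-3.3,4.0,0,0,8.5,-3.3,4.0,0,0,8.5,0,0,0,0]}}

```text
clock: 3.48
eef_pos: [0.3851, 0.2823, 0.3311]
tool_rot: [0.709, 0.705, -0.0, 0.0]
ft_force: [-0.3, 0.3, 0.1]
grip_width: 0.0851
grasp_force: 0.0
```

Run:
```python
from h import *
o=st(); print(o['clock'],o['eef_pos'],o['tool_rot'],o['joint_pos'])
c=bot.camera("wrist"); cv2.imwrite("pics/w1.png",c["pixels"]); print(c["eye"],R.from_quat(c["attitude"]).as_matrix().round(3).tolist())
for k in ["rack","pack1","marker","pot","job_tray"]:
    print(k,[(round(d["p"],2),np.round(world(c,d["xyz"]),3).tolist()) for d in bot.place_of(c,k)[:6]])
```

```text
3.475 [0.38505652 0.28234422 0.33106653] [ 7.09252379e-01  7.04954594e-01 -1.21610822e-04  2.61474572e-04] [ 6.33048924e-01  1.75602719e-01  1.79570007e-01  1.57492634e+00
 -5.53311473e-04  2.20992329e+00]
[0.38347922 0.35649525 0.474078  ] [[1.0, -0.006, -0.002], [-0.006, -0.958, -0.285], [0.0, 0.285, -0.958]]
rack [(0.73, [0.451, 0.251, 0.002]), (0.68, [0.4, 0.028, 0.004])]
pack1 [(0.9, [0.312, 0.126, 0.025]), (0.82, [0.458, 0.184, 0.029]), (0.81, [0.464, 0.117, 0.031]), (0.69, [0.448, 0.319, 0.029]), (0.69, [0.352, 0.353, 0.023]), (0.34, [0.512, 0.044, 0.077])]
marker [(0.68, [0.513, 0.045, 0.074])]
pot [(0.74, [0.507, 0.044, -0.002])]
job_tray [(0.74, [0.656, 0.259, -0.001])]
```

View pics/w1.png

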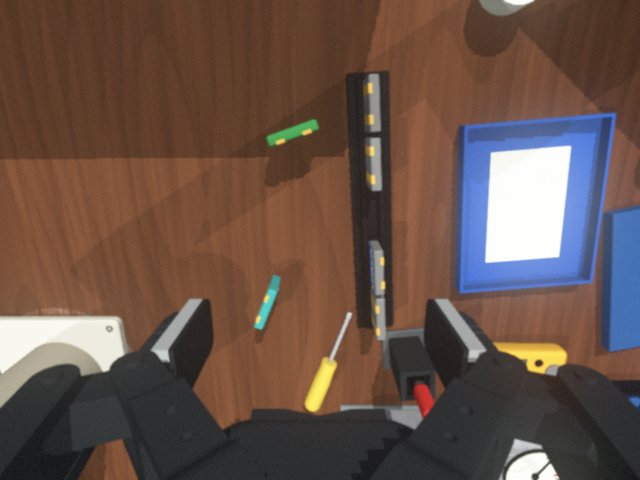

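Wrist view: the rack runs along column 372. Packs at rows 100 and 163 have gold on the left (-x), and the pack at row 268 has it on the right (+x). The pack at row 318 isn't clear, so I'll crop it together with the dial.

Run:
```python
from h import *
w=cv2.imread("pics/w1.png"); s=cv2.imread("pics/scene0.png"); t=cv2.imread("pics/top0.png")
f=lambda im,x,y,w_,h_,W,H: cv2.resize(im[y:y+h_,x:x+w_],(W,H),interpolation=cv2.INTER_CUBIC)
a=f(w,340,230,80,120,200,300); b=f(s,345,275,60,45,400,300); d=f(t,345,160,50,75,200,300)
e=f(w,340,60,80,140,200,300); g=f(s,410,305,70,45,400,300)
h2=f(s,215,240,90,66,200,300)
cv2.imwrite("pics/crop1.png",np.vstack([np.hstack([a,b,d]),np.hstack([e,g,h2])]))
```

```text
(no output)
```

View pics/crop1.png

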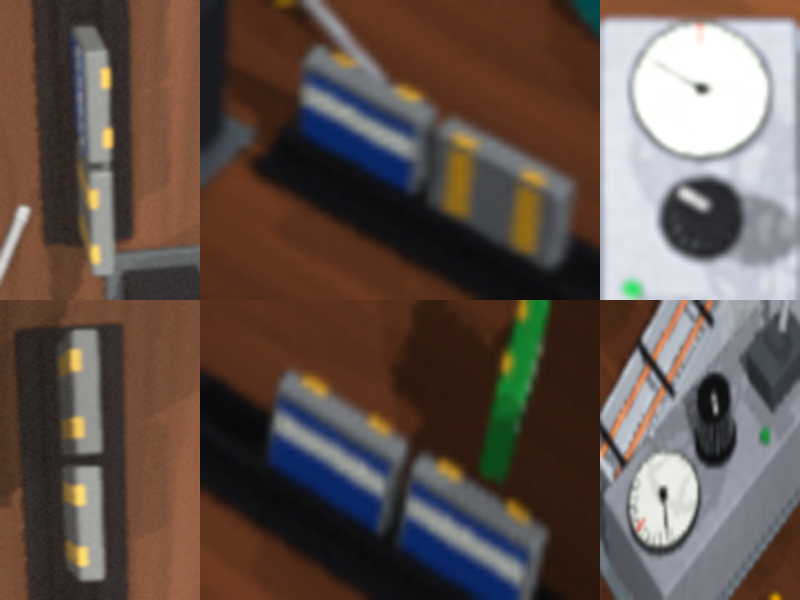

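The crop settles it: packs at y=0.383, 0.318 and 0.118 have contacts to -x, and the one at y=0.183 has them to +x, so it needs the half turn. The needle stands at about +1.06 rad. Next, the knob.

{"op": "carry_out", "data": {"increments": [8.5,-5.15,2.9,0,0,8.5,-5.15,2.9,0,0,8.5,-5.15,2.9,0,0,8.5,-5.15,2.9,0,0,8.5,-5.15,2.9,0,0]}}

```text
clock: 4.4
eef_pos: [0.5284, 0.0267, 0.3316]
tool_rot: [0.706, 0.708, 0.0, 0.0]
ft_force: [1.0, -0.0, -0.3]
grip_width: 0.0851
grasp_force: 0.0
```

{"op": "carry_out", "data": {"increments": [8.5,-5.15,2.9,1,0,8.5,-5.15,2.9,2,0,8.5,-5.15,2.9,2,0,8.5,0,0,2,0,8.5,0,0,0,0]}}

```text
clock: 5.03
eef_pos: [0.614, -0.1266, 0.2587]
tool_rot: [0.707, 0.707, -0.001, -0.002]
ft_force: [0.6, 1.4, -0.6]
grip_width: 0.0848
grasp_force: 0.0
```

Run:
```python
from h import *
o=st(); print(o['clock'],o['eef_pos'],o['tool_rot'],o['joint_pos'])
c=bot.camera("wrist"); cv2.imwrite("pics/w2.png",c["pixels"])
for k in ["charger","knob_top","needle","charge_lever_tip","mouth","lane_end"]:
    print(k,[(round(d["p"],2),np.round(world(c,d["xyz"]),3).tolist()) for d in bot.place_of(c,k)[:6]])
P=cloud(c); m=(abs(P[...,2]-.099)<.006)&(np.hypot(P[...,0]-.617,P[...,1]+.13)<.035); q=P[m]
print(m.sum(),q.min(0),q.max(0),cv2.minEnclosingCircle(q[:,:2].astype(np.float32)))
print(pix(c,[[.617,-.13,.099],[.699,-.13,.065]]))
```

```text
5.025 [ 0.61398968 -0.12663824  0.25871026] [ 0.70685675  0.70735174 -0.00136758 -0.00227499] [-2.03505880e-01  5.02753770e-01  4.58421018e-01  1.53176808e+00
  2.13822651e-04  1.36658986e+00]
charger [(0.86, [0.487, -0.238, -0.0]), (0.74, [0.702, -0.236, 0.013])]
knob_top [(0.68, [0.619, -0.132, 0.096])]Traceback (most recent call last):
  File "<stdin>", line 5, in <module>
ValueError: it knows: charge_lever_tip, charger, detector, glass_jar, green_can, job_tray, knob_top, label_roll, lane_end, marker, mouth, pack, pot, rack, screwdriver, twist
```

View pics/w2.png

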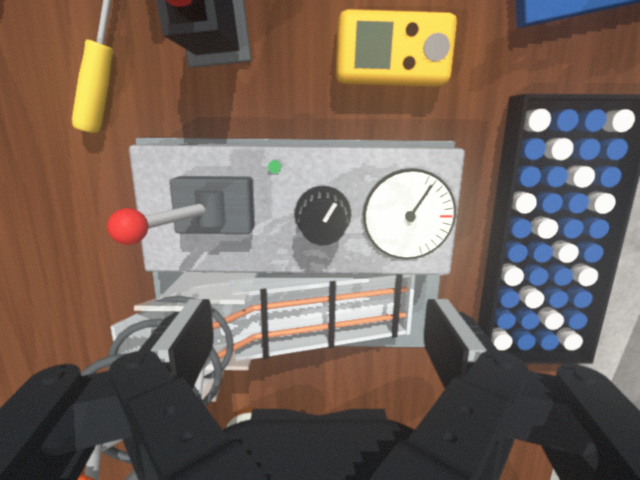

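The wrist view shows the needle from (411,216) to (432,186), about +0.96 rad off the red mark at (447,216). The knob is at (322,215). Now measuring both exactly.

```bash
cat >> h.py <<'E'
def needle(c):
    """needle angle from charger +x (world x + yaw0), dark pixels on the dial"""
    P=cloud(c); g=c["pixels"].max(-1).astype(int); px=c["pixels"].astype(int)
    red=(px[...,2]>px[...,1]+60)&(abs(P[...,2]-.066)<.008)&(np.hypot(P[...,0]-.699,P[...,1]+.13)<.045)
    dial=(g>170)&(abs(P[...,2]-.066)<.006)&(np.hypot(P[...,0]-.699,P[...,1]+.13)<.05)
    ctr=np.array(cv2.minEnclosingCircle(P[dial][:,:2].astype(np.float32))[0])
    d=P[...,:2]-ctr; r=np.hypot(d[...,0],d[...,1])
    m=(g<110)&(r>.009)&(r<.027)&(abs(P[...,2]-.067)<.01)
    q=d[m]; a=np.arctan2(q[:,1],q[:,0])
    rr=d[red].mean(0) if red.any() else np.zeros(2)
    return ctr,m.sum(),np.median(a),q.mean(0),np.arctan2(rr[1],rr[0])
E
python3 - <<'E'
from h import *
c=bot.camera("wrist"); print(needle(c))
P=cloud(c); m=(abs(P[...,2]-.099)<.006)&(np.hypot(P[...,0]-.617,P[...,1]+.13)<.035); q=P[m]
print(m.sum(),q.min(0),q.max(0),np.median(q,0),cv2.minEnclosingCircle(q[:,:2].astype(np.float32)))
b=(c["pixels"].astype(int)[...,2]>c["pixels"].astype(int)[...,0]+90)&(P[...,2]>.12)&(P[...,2]<.18)&(P[...,0]<.55)
print("ball",P[b].mean(0),P[b].max(0))
for k in ["knob_top","charge_lever_tip"]: print(k,[(round(d["p"],2),np.round(world(c,d["xyz"]),3).tolist()) for d in bot.place_of(c,k)[:6]])
E
```

```text
(array([ 0.69899714, -0.13000213]), np.int64(0), np.float64(nan), array([nan, nan]), np.float64(-0.001021942064366325))
1736 [ 0.59482107 -0.14873146  0.09304036] [ 0.63580529 -0.10819849  0.10201738] [ 0.61522035 -0.12781405  0.09935573] ((0.6152252554893494, -0.12843649089336395), 0.022032810375094414)
ball [ 0.48019286 -0.11523421  0.16287717] [ 0.48998293 -0.10477213  0.16874263]
knob_top [(0.77, [0.615, -0.136, 0.099]), (0.74, [0.472, -0.117, 0.15])]
charge_lever_tip [(0.65, [0.478, -0.114, 0.152])]
  return _methods._mean(a, axis=axis, dtype=dtype,
  ret = ret.dtype.type(ret / rcount)
h.py:29: RuntimeWarning: Mean of empty slice.
  return ctr,m.sum(),np.median(a),q.mean(0),np.arctan2(rr[1],rr[0])
  ret = um.true_divide(
```

{"op": "carry_out", "data": {"increments": [7,0,0,4,0,7,0,0,4,0,7,0,0,4,0,7,0,0,3,0,7,0,0,0,0]}}

```text
clock: 5.95
eef_pos: [0.613, -0.1266, 0.1094]
tool_rot: [0.707, 0.707, -0.001, -0.002]
ft_force: [0.5, -1.3, 0.0]
grip_width: 0.0699
grasp_force: 0.0
```

```bash
sed -i 's/^    m=(g<110).*/    m=(g<120)\&(r>.010)\&(r<.027)\&(abs(P[...,2]-.067)<.02)/; s/^    ctr=.*/    ctr=np.array([.697,-.1285])/' h.py
python3 - <<'E'
from h import *
o=st(); print(o['clock'],o['eef_pos'],o['tool_rot'],o['joint_pos'])
c=bot.camera("wrist"); print(needle(c))
P=cloud(c); m=(abs(P[...,2]-.099)<.006)&(np.hypot(P[...,0]-.617,P[...,1]+.13)<.035); q=P[m]
print(m.sum(),np.median(q,0),cv2.minEnclosingCircle(q[:,:2].astype(np.float32)))
E
```

```text
5.95 [ 0.61300929 -0.12657749  0.10940578] [ 0.70683904  0.70737015 -0.00137238 -0.00203931] [-2.03597664e-01  5.63838335e-01  1.68532950e-01  1.18040683e+00
 -5.37019644e-05  1.36644768e+00]
(array([ 0.697 , -0.1285]), np.int64(156), np.float64(1.0254730520007707), array([0.00977645, 0.01595292]), np.float64(-0.04791850203756013))
5854 [ 0.61511975 -0.12685582  0.09934865] ((0.6153001189231873, -0.12807056307792664), 0.021745257079601288)
```

{"op": "carry_out", "data": {"increments": [7,-0.1,0.2,1.6,0,7,0,0,1.6,0,7,0,0,0,0,3.8,0,0,0,0,3.8,0,0,0,0]}}

```text
clock: 6.62
eef_pos: [0.617, -0.1285, 0.0803]
tool_rot: [0.707, 0.707, 0.0, 0.0]
ft_force: [-0.1, -0.4, 0.6]
grip_width: 0.0399
grasp_force: 60.7
```

{"op": "carry_out", "data": {"increments": [3.8,0,0,0,0,3.8,0,0,0,0,3.8,0,0,0,0.16,3.8,0,0,0,0.16,3.8,0,0,0,0.16]}}

```text
clock: 7.25
eef_pos: [0.618, -0.1287, 0.0802]
tool_rot: [0.856, 0.517, 0.001, 0.001]
ft_force: [0.8, -1.1, 4.3]
grip_width: 0.0399
grasp_force: 61.0
```

{"op": "carry_out", "data": {"increments": [3.8,0,0,0,0.16,3.8,0,0,0,0.16,3.8,0,0,0,0.16,3.8,0,0,0,0,3.8,0,0,0,0]}}

```text
clock: 7.88
eef_pos: [0.6187, -0.1293, 0.0803]
tool_rot: [0.953, 0.302, 0.002, 0.001]
ft_force: [3.4, -3.6, 3.0]
grip_width: 0.0397
grasp_force: 61.1
```

Run:
```python
from h import *
o=st(); print(o['clock'],o['eef_pos'],o['tool_rot'],o['grip_width'],o['grasp_force'])
c=bot.camera("wrist"); cv2.imwrite("pics/w3.png",c["pixels"]); print(needle(c))
c=bot.camera("top"); t=c["pixels"][155:245,330:420]; cv2.imwrite("pics/t3.png",cv2.resize(t,(540,540),interpolation=cv2.INTER_CUBIC))
```

```text
7.875 [ 0.61868916 -0.12934047  0.08026395] [0.95343827 0.30158007 0.00167911 0.00145405] 0.039708414838801324 61.06465995311737
(array([ 0.697 , -0.1285]), np.int64(320), np.float64(0.004054480994876788), array([0.01871931, 0.00011997]), np.float64(-0.05338570074556252))
```

View pics/w3.png

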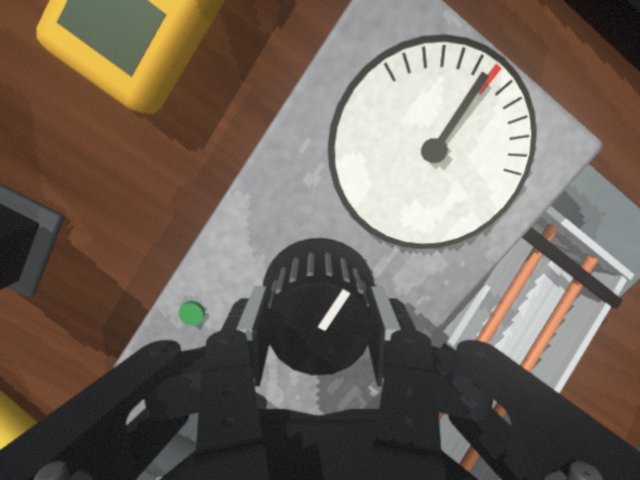

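The needle tip is at (484,77) and the red mark at (490,77), so it still stands about 0.055 rad anticlockwise. I'll turn the remainder and let go.

{"op": "carry_out", "data": {"increments": [3.8,0,0,0,0.055,3.8,0,0,0,0,3.8,0,0,0,0,7,0,0,0,0,7,0,0,0,0]}}

```text
clock: 8.6
eef_pos: [0.6155, -0.1277, 0.0783]
tool_rot: [0.961, 0.275, -0.001, -0.001]
ft_force: [0.1, 0.5, -0.5]
grip_width: 0.0695
grasp_force: 0.0
```

{"op": "carry_out", "data": {"increments": [7,0,0,-1,0,7,0,0,-3,0,7,0,0,-4,0,7,0,0,-4,0,7,0,0,0,0]}}

```text
clock: 9.22
eef_pos: [0.6191, -0.1287, 0.2045]
tool_rot: [0.962, 0.275, 0.004, 0.002]
ft_force: [0.2, -0.4, -0.1]
grip_width: 0.0701
grasp_force: 0.0
```

Run:
```python
from h import *
o=st(); print(o['clock'],o['eef_pos'],o['tool_rot'],o['grip_width'],o['grasp_force'])
c=bot.camera("wrist"); print(needle(c))
im=c["pixels"]; u,v=pix(c,[[.697,-.1285,.066]])[0].astype(int); print(u,v)
x0,y0=max(u-80,0),max(v-80,0); cv2.imwrite("pics/w4.png",cv2.resize(im[y0:y0+160,x0:x0+160],(560,560),interpolation=cv2.INTER_CUBIC))
```

```text
9.225 [ 0.61910588 -0.12866273  0.20454076] [0.96154789 0.27460262 0.00392363 0.00191472] 0.07010013908287595 0.0
(array([ 0.697 , -0.1285]), np.int64(36), np.float64(-0.05216309078091211), array([ 0.01935651, -0.00093694]), np.float64(-0.04302983953752712))
374 138
```

View pics/w4.png

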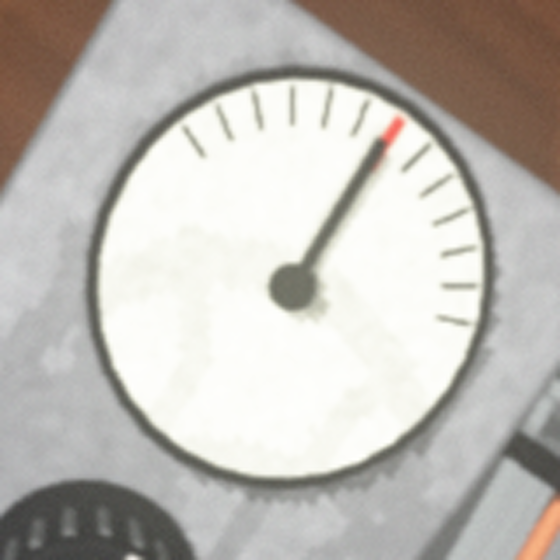

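The needle lies right on the red mark. On to the first pack, the end place at y≈0.118.

{"op": "carry_out", "data": {"increments": [7,0,0,-2.1,-0.169,7,0,0,-2.1,-0.169,7,0,0,-2.1,-0.169,7,0,0,-2.1,-0.169,7,0,0,-2.1,-0.169]}}

```text
clock: 9.9
eef_pos: [0.6161, -0.1281, 0.3033]
tool_rot: [0.763, 0.647, -0.001, -0.001]
ft_force: [0.2, 0.1, 0.6]
grip_width: 0.0697
grasp_force: 0.0
```

{"op": "carry_out", "data": {"increments": [7,0,0,-2,-0.169,7,5,-3.1,0,0,7,5,-3.1,0,0,7,5,-3.1,0,0,7,5,-3.1,0,0]}}

```text
clock: 10.52
eef_pos: [0.491, 0.0731, 0.3228]
tool_rot: [0.707, 0.707, -0.001, -0.001]
ft_force: [-0.1, 0.8, 0.3]
grip_width: 0.0701
grasp_force: 0.0
```

{"op": "carry_out", "data": {"increments": [6,5,-3.1,3,0,6,0,0,5,-0.087,6,0,0,4,0,6,0,0,0,0,6,0,0,0,0]}}

```text
clock: 11.15
eef_pos: [0.4642, 0.1191, 0.2068]
tool_rot: [0.676, 0.737, 0.0, 0.0]
ft_force: [-0.4, -0.7, -0.1]
grip_width: 0.06
grasp_force: 0.0
```

```bash
cat >> h.py <<'E'
def packs(c):
    """top edges of things 50 to 62 mm high in the rack zone"""
    P=cloud(c); z=P[...,2]
    m=(z>.048)&(z<.064)&(P[...,0]>.41)&(P[...,0]<.50)&(P[...,1]>.08)&(P[...,1]<.42)
    n,l,s,_=cv2.connectedComponentsWithStats(m.astype(np.uint8))
    for i in range(1,n):
        if s[i,4]>40:
            q=P[l==i][:,:2].astype(np.float32); (x,y),(w,h),a=cv2.minAreaRect(q); print("pack",np.round([x,y,w,h,a],4),s[i,4])
def info():
    o=st(); a=o['tool_rot']; print(o['clock'],o['eef_pos'].round(4),'yaw_x',round(2*np.arctan2(a[1],a[0]),4),a.round(4)[2:],o['grip_width'],o['grasp_force'])
def mouth(c):
    P=cloud(c); z=P[...,2]; m=(z>.285)&(z<.31)&(np.hypot(P[...,0]-.49,P[...,1]+.237)<.06)
    q=P[m]; print("mouth",m.sum(),q.min(0),q.max(0),cv2.minEnclosingCircle(q[:,:2].astype(np.float32)))
E
python3 - <<'E'
from h import *
info(); c=bot.camera("wrist"); packs(c); c=bot.camera("top"); packs(c); mouth(c); c=bot.camera("scene"); packs(c); mouth(c)
E
```

```text
11.15 [0.4642 0.1191 0.2068] yaw_x 1.6566 [0.0003 0.0002] 0.059955303458104445 0.0
pack [0.4581 0.186  0.0126 0.0593 4.7001] 1250
pack [0.4628 0.1206 0.0129 0.0598 4.0247] 1047
pack [0.4468 0.3809 0.0125 0.0624 3.6903] 131
pack [4.49000e-01 3.34100e-01 2.17000e-02 1.00000e-02 8.94858e+01] 45
mouth 905 [ 0.43705671 -0.29679956  0.28509146] [ 0.54004096 -0.18554675  0.30484984] ((0.48925453424453735, -0.2411375343799591), 0.055762458592653275)
pack [0.4643 0.1551 0.0179 0.1232 4.7987] 215
pack [0.4531 0.3184 0.0188 0.0602 5.6917] 137
pack [0.4491 0.3837 0.0168 0.0588 3.6536] 145
mouth 363 [ 0.43283688 -0.29578064  0.2850127 ] [ 0.54146285 -0.18193817  0.30623532] ((0.4879583716392517, -0.23899279534816742), 0.05716622993350029)
```

{"op": "carry_out", "data": {"increments": [6,0.15,-0.14,4.5,0.01,6,0,0,4.5,0,6,0,0,4.5,0,6,0,0,3.3,0,6,0,0,0.4,0]}}

```text
clock: 11.92
eef_pos: [0.4613, 0.12, 0.0329]
tool_rot: [0.68, 0.733, -0.001, -0.001]
ft_force: [0.3, 0.6, 0.8]
grip_width: 0.0595
grasp_force: 0.0
```

{"op": "carry_out", "data": {"increments": [6,0,0,0,0,0.8,0,0,0,0,0.8,0,0,0,0,0.8,0,0,0,0,0.8,0,0,0,0]}}

```text
clock: 12.55
eef_pos: [0.4631, 0.1206, 0.0349]
tool_rot: [0.68, 0.733, 0.001, 0.001]
ft_force: [-0.7, -0.7, 6.9]
grip_width: 0.0107
grasp_force: 59.2
```

{"op": "carry_out", "data": {"increments": [0.8,0,0,-1,0,0.8,0,0,-3,0,0.8,0,0,-4,0,0.8,0,0,-4,0,0.8,0,0,-4,0]}}

```text
clock: 13.18
eef_pos: [0.4614, 0.1202, 0.1953]
tool_rot: [0.68, 0.733, -0.001, -0.0]
ft_force: [0.8, 0.6, -1.4]
grip_width: 0.0106
grasp_force: 59.4
```

Run:
```python
from h import *
info(); c=bot.camera("wrist"); cv2.imwrite("pics/w5.png",c["pixels"]); packs(c)
```

```text
13.175 [0.4614 0.1202 0.1953] yaw_x 1.6469 [-0.0005 -0.0004] 0.010555901992418414 59.437161684036255
pack [0.4582 0.1857 0.0125 0.0593 4.2572] 1337
```

{"op": "carry_out", "data": {"increments": [0.8,0,0,-4,0.076,0.8,-4.5,0.7,-4,0,0.8,-4.5,0.7,-4,0,0.8,-4.5,0.7,-4,0,0.8,-4.5,0.7,-4,0]}}

```text
clock: 13.85
eef_pos: [0.4895, -0.0608, 0.3952]
tool_rot: [0.707, 0.707, -0.0, -0.0]
ft_force: [1.3, 1.1, -0.2]
grip_width: 0.0107
grasp_force: 59.4
```

{"op": "carry_out", "data": {"increments": [0.8,0,0,0,0,0.8,0,0,0,0,0.8,0,0,0,0,0.8,0,0,0,0,0.8,0,0,0,0]}}

```text
clock: 14.48
eef_pos: [0.49, -0.0588, 0.3935]
tool_rot: [0.707, 0.708, -0.0, -0.0]
ft_force: [-0.8, 0.1, -1.1]
grip_width: 0.0107
grasp_force: 59.5
```

Run:
```python
from h import *
info(); c=bot.camera("wrist"); cv2.imwrite("pics/w6.png",c["pixels"]); np.save("w6P.npy",cloud(c)); mouth(c)
print(pix(c,[[.49,-.238,.3]]))
for k in ["mouth","lane_end"]: print(k,[(round(d["p"],2),np.round(world(c,d["xyz"]),4).tolist()) for d in bot.place_of(c,k)[:3]])
```

```text
14.475 [ 0.49   -0.0588  0.3935] yaw_x 1.5721 [-0.0003 -0.0004] 0.010676624835629056 59.50013995170593
mouth 426 [ 0.46996627 -0.20180662  0.28515314] [ 0.50665632 -0.18539035  0.3045245 ] ((0.4883168339729309, -0.1894673854112625), 0.018434369936585426)
[[320.41144929 449.77500368]]
mouth []
lane_end [(0.87, [0.7012, -0.2388, 0.0098])]
```

View pics/w6.png

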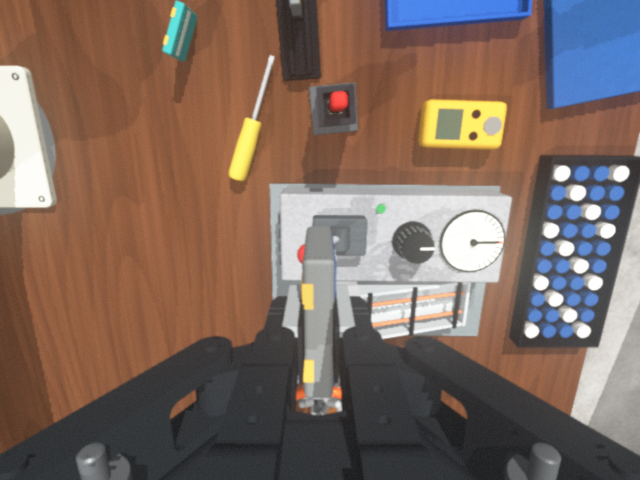

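The pack is held with contacts to the left (-x), as needed. The gripper hides the mouth, so I'll fix the chute axis from the orange hoop and the power unit's edges.

Run:
```python
from h import *
from scipy.optimize import least_squares
def hoop(c):
    P=cloud(c); p=c["pixels"].astype(int)
    m=(p[...,2]>170)&(p[...,1]<140)&(p[...,0]<90)&(P[...,2]>.24)&(P[...,2]<.31)&(np.hypot(P[...,0]-.49,P[...,1]+.238)<.08)
    q=P[m]; r=np.hypot(q[:,0]-.49,q[:,1]+.238)
    s=least_squares(lambda t:np.hypot(q[:,0]-t[0],q[:,1]-t[1])-t[2],[.49,-.238,.05],loss='soft_l1',f_scale=.002)
    print("hoop",m.sum(),s.x,q[:,2].min(),q[:,2].max())
for n in ["top","scene"]: 
    c=bot.camera(n); hoop(c); print([(round(d["p"],2),np.round(world(c,d["xyz"]),4).tolist()) for d in bot.place_of(c,"mouth")[:2]],[(round(d["p"],2),np.round(world(c,d["xyz"]),4).tolist()) for d in bot.place_of(c,"charger")[:2]])
    P=cloud(c); m=(abs(P[...,2]-.062)<.005)&(P[...,0]>.42)&(P[...,0]<.76)&(P[...,1]>-.2)&(P[...,1]<-.04); q=P[m]
    print("unit",m.sum(),np.percentile(q,[1,99],axis=0)[:,:2],cv2.minAreaRect(q[:,:2].astype(np.float32)))
P=np.load("w6P.npy"); m=(abs(P[...,2]-.062)<.005)&(P[...,0]>.42)&(P[...,0]<.76)&(P[...,1]>-.2)&(P[...,1]<-.04); q=P[m]
print("unit",m.sum(),q.min(0),q.max(0),cv2.minAreaRect(q[:,:2].astype(np.float32)))
# +y edge line
for x in np.arange(.45,.75,.04):
    s=q[abs(q[:,0]-x)<.004]; print(round(x,2),np.percentile(s[:,1],[1,99]).round(4))
```

```text
Traceback (most recent call last):
ValueError: zero-size array to reduction operation minimum which has no identity
```

Run:
```python
from h import *
from scipy.optimize import least_squares
for n in ["top","scene"]:
    P=np.load(n+"_cloud.npy"); p=cv2.imread(f"pics/{n}0.png").astype(int)
    m=(p[...,2]>150)&(p[...,2]-p[...,0]>80)&(P[...,2]>.24)&(P[...,2]<.31)&(np.hypot(P[...,0]-.49,P[...,1]+.238)<.08)
    q=P[m]
    if len(q)>5:
        s=least_squares(lambda t:np.hypot(q[:,0]-t[0],q[:,1]-t[1])-t[2],[.49,-.238,.05],loss='soft_l1',f_scale=.002)
        print(n,"hoop",m.sum(),s.x,q.min(0),q.max(0))
    m=(abs(P[...,2]-.062)<.005)&(P[...,0]>.42)&(P[...,0]<.76)&(P[...,1]>-.2)&(P[...,1]<-.04); q=P[m]
    print("unit",m.sum(),cv2.minAreaRect(q[:,:2].astype(np.float32)))
P=np.load("w6P.npy"); m=(abs(P[...,2]-.062)<.005)&(P[...,0]>.42)&(P[...,0]<.76)&(P[...,1]>-.2)&(P[...,1]<-.04); q=P[m]
print("unit",m.sum(),q.min(0),q.max(0),cv2.minAreaRect(q[:,:2].astype(np.float32)))
for x in np.arange(.45,.75,.04):
    s=q[abs(q[:,0]-x)<.004]; print(round(x,2),np.percentile(s[:,1],[1,99]).round(4))
```

```text
top hoop 652 [ 0.49026572 -0.23684944  0.04716852] [ 0.43703956 -0.29084596  0.24255213] [ 0.54031973 -0.18636979  0.30268338]
unit 4646 ((0.5919101238250732, -0.13373324275016785), (0.30862313508987427, 0.13188239932060242), 0.10866568982601166)
scene hoop 208 [ 0.49150501 -0.23249522  0.04704792] [ 0.43525281 -0.28994993  0.24647652] [ 0.54117976 -0.18143277  0.30381112]
unit 2343 ((0.5913841128349304, -0.13048303127288818), (0.3133017420768738, 0.13861988484859467), 0.0712127834558487)
unit 13284 [ 0.43491869 -0.1999946   0.05702575] [ 0.74489745 -0.06512842  0.06699991] ((0.5898846387863159, -0.1333436816930771), (0.1339091807603836, 0.3090229332447052), 89.51095581054688)
0.45 [-0.1884 -0.0661]
0.49 [-0.093  -0.0662]
0.53 [-0.1991 -0.0664]
0.57 [-0.1995 -0.0674]
0.61 [-0.1998 -0.0675]
0.65 [-0.1897 -0.0677]
0.69 [-0.19   -0.0676]
0.73 [-0.1914 -0.0685]
```

{"op": "carry_out", "data": {"increments": [0.8,-4.5,0,0,0.008,0.8,-4.5,0,0,0,0.8,-4.5,0,1,0,0.8,-4.2,0,2,0,0.8,0,0,1.8,0]}}

```text
clock: 15.3
eef_pos: [0.4888, -0.2396, 0.3445]
tool_rot: [0.712, 0.703, -0.0, -0.0]
ft_force: [0.3, 0.3, -1.3]
grip_width: 0.0109
grasp_force: 59.5
```

{"op": "carry_out", "data": {"increments": [0.8,0,0,0,0,0.8,0,0,0,0,0.8,0,0,0,0,0.8,0,0,0,0,0.8,0,0,0,0]}}

```text
clock: 15.92
eef_pos: [0.4894, -0.2363, 0.3464]
tool_rot: [0.71, 0.704, 0.0, 0.0]
ft_force: [-0.7, -0.5, -1.3]
grip_width: 0.011
grasp_force: 59.4
```

Run:
```python
from h import *
info(); c=bot.camera("scene"); u,v=pix(c,[[.49,-.236,.31]])[0].astype(int)
cv2.imwrite("pics/s7.png",cv2.resize(c["pixels"][v-50:v+50,u-60:u+60],(720,600),interpolation=cv2.INTER_CUBIC))
w=bot.camera("wrist"); P=cloud(w); o=st()
m=(abs(P[...,2]-o['eef_pos'][2]-.022)<.006)&(abs(P[...,0]-.49)<.02)&(abs(P[...,1]+.236)<.06); q=P[m]; print(m.sum(),np.percentile(q,[1,50,99],axis=0))
```

```text
15.925 [ 0.4894 -0.2363  0.3464] yaw_x 1.5633 [0.0001 0.0004] 0.011047206198083422 59.449299573898315
5340 [[ 0.47125484 -0.26481045  0.36251573]
 [ 0.48754024 -0.2280014   0.3676829 ]
 [ 0.50517051 -0.20686371  0.37354737]]
```

View pics/s7.png

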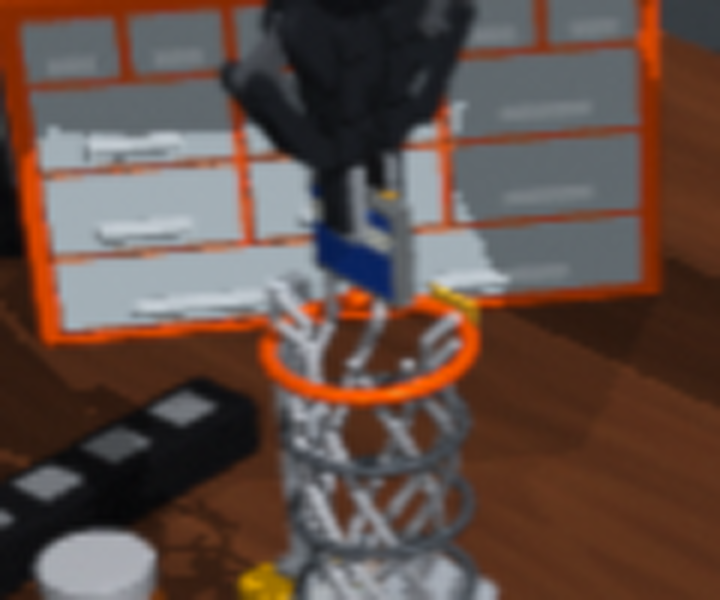

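The pack hangs over the hoop with its label towards +x and its contacts towards the gold tab (455,300). It's centred at y=-0.2358. Lowering now.

{"op": "carry_out", "data": {"increments": [0.8,0,0,1,0,0.8,0,0,1,0,0.8,0,0,1,0,0.8,0,0,0.7,0,0.8,0,0,0,0]}}

```text
clock: 16.65
eef_pos: [0.4888, -0.2364, 0.308]
tool_rot: [0.71, 0.704, -0.0, -0.001]
ft_force: [0.4, -0.7, -0.1]
grip_width: 0.011
grasp_force: 59.4
```

No contact force. Releasing, then checking the lane.

{"op": "carry_out", "data": {"increments": [5,0,0,0,0,5,0,0,0,0,5,0,0,0,0,5,0,0,-3,0,5,0,0,-4,0]}}

```text
clock: 17.27
eef_pos: [0.4887, -0.2363, 0.3789]
tool_rot: [0.71, 0.704, -0.0, -0.001]
ft_force: [0.4, 0.2, 0.7]
grip_width: 0.0499
grasp_force: 0.0
```

{"op": "carry_out", "data": {"increments": [6,4,0,0,0,6,5,-0.5,0,0,6,6,-0.8,0,0,6,6,-0.8,0,0,6,6,-0.8,0,0]}}

```text
clock: 17.9
eef_pos: [0.462, 0.0353, 0.3793]
tool_rot: [0.71, 0.704, 0.0, 0.0]
ft_force: [0.3, -0.1, -0.5]
grip_width: 0.06
grasp_force: 0.0
```

{"op": "carry_out", "data": {"increments": [6,6,-0.4,0,0,6,6,0,0,0,6,3.4,0,4,0,6,0,0,5,-0.073,6,0,0,4,0]}}

```text
clock: 18.52
eef_pos: [0.459, 0.1884, 0.2472]
tool_rot: [0.683, 0.73, -0.0, -0.0]
ft_force: [0.1, -1.1, -0.2]
grip_width: 0.0599
grasp_force: 0.0
```

```bash
cat >> h.py <<'E'
def lane(c,f):
    P=cloud(c); u=pix(c,[[.51,-.27,.07],[.51,-.2,.07],[.71,-.27,.01],[.71,-.2,.01]]); a=np.clip(u.min(0)-12,0,None).astype(int); b=(u.max(0)+12).astype(int)
    im=c["pixels"][a[1]:b[1],a[0]:b[0]]; k=min(780/im.shape[1],580/im.shape[0]); cv2.imwrite(f,cv2.resize(im,None,fx=k,fy=k,interpolation=cv2.INTER_CUBIC))
    print("lane",[(round(d["p"],2),np.round(world(c,d["xyz"]),3).tolist()) for d in bot.place_of(c,"pack1") if d["p"]>.3])
E
python3 - <<'E'
from h import *
info(); c=bot.camera("wrist"); packs(c); c=bot.camera("top"); lane(c,"pics/l8.png"); c=bot.camera("scene"); lane(c,"pics/l8s.png")
E
```

```text
18.525 [0.459  0.1884 0.2472] yaw_x 1.638 [-0.0003 -0.0001] 0.05986132421084283 0.0
pack [0.4468 0.3583 0.0123 0.0107 4.1838] 253
pack [0.4487 0.3174 0.0128 0.0595 4.1823] 1153
pack [0.4576 0.1858 0.0123 0.0597 4.1114] 830
lane [(0.56, [0.681, -0.243, 0.019]), (0.49, [0.317, 0.134, 0.025]), (0.42, [0.46, 0.182, 0.029])]
lane [(0.71, [0.461, 0.183, 0.027]), (0.63, [0.447, 0.383, 0.035]), (0.59, [0.448, 0.317, 0.032]), (0.5, [0.689, -0.239, 0.023]), (0.48, [0.312, 0.135, 0.025]), (0.47, [0.354, 0.349, 0.027])]
```

View pics/l8.png

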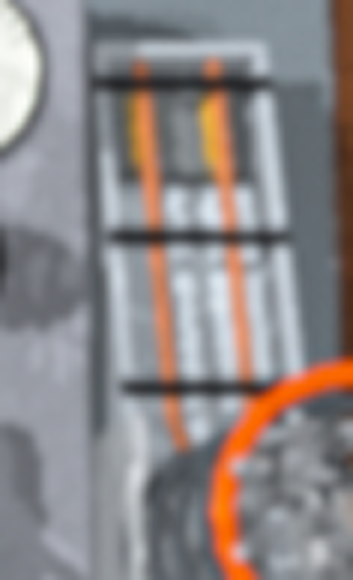

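The pack lies at the lane end with its gold strips up. Next is the pack at (0.458,0.186), which needs a half turn on the way.

{"op": "carry_out", "data": {"increments": [6,-0.2,-0.1,4.7,0,6,0,0,4.7,0,6,0,0,4.7,0,6,0,0,4.7,0,6,0,0,2.5,0]}}

```text
clock: 19.4
eef_pos: [0.4602, 0.1859, 0.036]
tool_rot: [0.684, 0.729, 0.001, 0.0]
ft_force: [-0.0, 1.1, 0.8]
grip_width: 0.0601
grasp_force: 0.0
```

{"op": "carry_out", "data": {"increments": [6,0,0,0,0,0.8,0,0,0,0,0.8,0,0,0,0,0.8,0,0,0,0,0.8,0,0,0,0]}}

```text
clock: 20.02
eef_pos: [0.4603, 0.1862, 0.0377]
tool_rot: [0.684, 0.73, 0.002, 0.001]
ft_force: [-0.2, 0.5, 6.9]
grip_width: 0.0104
grasp_force: 60.6
```

{"op": "carry_out", "data": {"increments": [0.8,0,0,-1,0,0.8,0,0,-4,0,0.8,0,0,-5,0,0.8,0,0,-5,-0.18,0.8,0,0,-5,-0.18]}}

```text
clock: 20.65
eef_pos: [0.4581, 0.1854, 0.238]
tool_rot: [0.54, 0.842, -0.0, -0.0]
ft_force: [1.3, -0.1, -1.4]
grip_width: 0.0108
grasp_force: 60.1
```

{"op": "carry_out", "data": {"increments": [0.8,0,0,-5,-0.18,0.8,0,0,-5,-0.18,0.8,0,0,-5,-0.18,0.8,0,0,0,-0.18,0.8,0,0,0,-0.18]}}

```text
clock: 21.28
eef_pos: [0.4585, 0.1856, 0.3871]
tool_rot: [0.12, 0.993, 0.0, 0.001]
ft_force: [-0.4, -0.2, -1.2]
grip_width: 0.0106
grasp_force: 60.1
```

{"op": "carry_out", "data": {"increments": [0.8,0,0,0,-0.18,0.8,0,0,0,-0.18,0.8,0,0,0,-0.18,0.8,0,0,0,-0.18,0.8,0,0,0,-0.18]}}

```text
clock: 21.9
eef_pos: [0.4581, 0.1854, 0.3862]
tool_rot: [-0.324, 0.946, -0.0, -0.0]
ft_force: [0.2, -0.8, -0.0]
grip_width: 0.0107
grasp_force: 60.1
```

{"op": "carry_out", "data": {"increments": [0.8,0,0,0,-0.18,0.8,0,0,0,-0.18,0.8,0,0,0,-0.18,0.8,0,0,0,-0.18,0.8,0,0,0,-0.18]}}

```text
clock: 22.52
eef_pos: [0.4581, 0.1854, 0.3862]
tool_rot: [-0.703, 0.711, 0.0, -0.0]
ft_force: [0.1, -0.5, -0.9]
grip_width: 0.0107
grasp_force: 60.1
```

Run:
```python
from h import *
info(); print(st()['joint_pos'])
```

```text
22.525 [0.4581 0.1854 0.3862] yaw_x 4.7018 [ 0.0001 -0.0003] 0.010666737157879408 60.08528709411621
[ 3.84550216e-01  2.23192339e-01  3.80830013e-01  1.72903501e+00
  2.74619304e-05 -1.17563855e+00]
```

{"op": "carry_out", "data": {"increments": [0.8,4.5,-0.5,0,0,0.8,5.6,-0.6,0,0,0.8,5.6,-0.6,0,0,0.8,5.6,-0.6,0,0,0.8,5.6,-0.6,0,0]}}

```text
clock: 23.15
eef_pos: [0.4826, -0.0854, 0.3863]
tool_rot: [-0.701, 0.713, 0.0, 0.0]
ft_force: [0.6, -0.0, -0.0]
grip_width: 0.0106
grasp_force: 60.1
```

{"op": "carry_out", "data": {"increments": [0.8,5.6,-0.7,0,0,0.8,5.6,0,0,0,0.8,4.05,0,2,0,0.8,0,0,2,0,0.8,0,0,0,0]}}

```text
clock: 23.78
eef_pos: [0.4864, -0.2364, 0.3444]
tool_rot: [-0.701, 0.713, 0.002, -0.001]
ft_force: [1.3, -0.1, -0.9]
grip_width: 0.0105
grasp_force: 60.1
```

```bash
cat >> h.py <<'E'
def held(w):
    P=cloud(w); o=st(); e=o['eef_pos']
    m=(abs(P[...,2]-e[2]-.020)<.007)&(abs(P[...,0]-e[0])<.012)&(abs(P[...,1]-e[1])<.05); q=P[m]; print("held",m.sum(),np.percentile(q,[.5,99.5],axis=0).round(4).tolist())
    k=np.isfinite(P[...,2])&(P[...,2]>e[2]+.01)
E
python3 - <<'E'
from h import *
info(); held(bot.camera("wrist")); c=bot.camera("scene"); u,v=pix(c,[[.49,-.236,.31]])[0].astype(int)
cv2.imwrite("pics/s9.png",cv2.resize(c["pixels"][v-50:v+50,u-60:u+60],(720,600),interpolation=cv2.INTER_CUBIC))
E
```

```text
23.775 [ 0.4864 -0.2364  0.3444] yaw_x 4.6945 [ 0.0022 -0.0007] 0.010499413811877056 60.07822394371033
held 4759 [[0.4755, -0.2629, 0.3591], [0.4985, -0.204, 0.3724]]
```

View pics/s9.png

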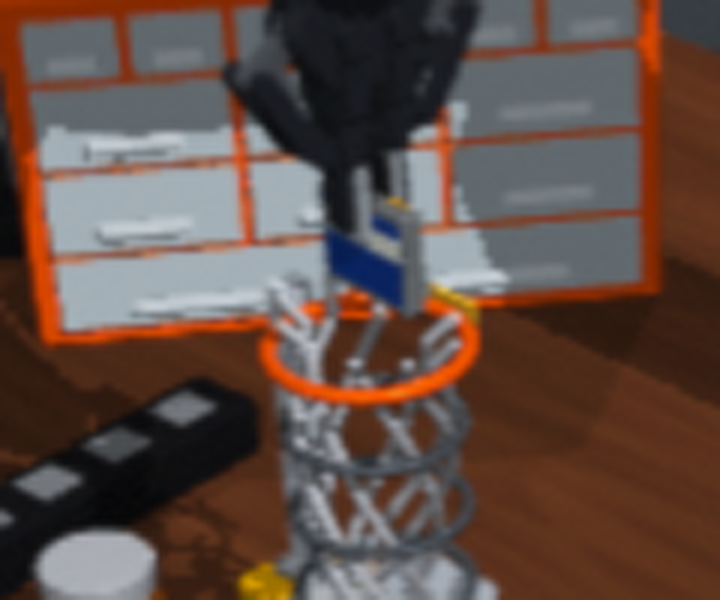

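The label faces +x, so the way round is right. It sits about 2 mm too far to +y, so I'll correct that, lower and release.

{"op": "carry_out", "data": {"increments": [0.8,0.25,-0.3,0.5,-0.005,0.8,0,0,1,0,0.8,0,0,1,0,0.8,0,0,0.9,0,0.8,0,0,0,0]}}

```text
clock: 24.5
eef_pos: [0.4901, -0.2386, 0.3107]
tool_rot: [-0.703, 0.711, 0.001, -0.0]
ft_force: [-0.1, -0.9, -0.9]
grip_width: 0.0104
grasp_force: 60.1
```

Run:
```python
from h import *
info(); print(st()['ft_force']); held(bot.camera("wrist"))
```

```text
24.5 [ 0.4901 -0.2386  0.3107] yaw_x 4.7009 [ 0.0011 -0.0004] 0.01036984906495742 60.07769823074341
[-0.08510331 -0.92829215 -0.88522627]
held 4773 [[0.4789, -0.2651, 0.3247], [0.5018, -0.2062, 0.3381]]
```

{"op": "carry_out", "data": {"increments": [5,0,0,0,0,5,0,0,0,0,5,0,0,0,0,5,0,0,-3,0,5,0,0,-4,0]}}

```text
clock: 25.18
eef_pos: [0.4902, -0.2387, 0.3819]
tool_rot: [-0.703, 0.711, 0.001, -0.0]
ft_force: [0.9, -1.3, 0.4]
grip_width: 0.0501
grasp_force: 0.0
```

{"op": "carry_out", "data": {"increments": [6,-4,0,0,0,6,-5,0.5,0,0,6,-5.8,0.8,0,0,6,-5.8,0.8,0,0,6,-5.8,0.8,0,0]}}

```text
clock: 25.8
eef_pos: [0.4643, 0.027, 0.3823]
tool_rot: [-0.703, 0.711, -0.0, 0.0]
ft_force: [0.6, -0.7, 0.3]
grip_width: 0.0601
grasp_force: 0.0
```

{"op": "carry_out", "data": {"increments": [6,-5.8,0.8,0,0,6,-5.8,0.8,0,0,6,-5.8,0.28,0,0,6,-5.8,0,0,0,6,-6,0,0,0]}}

```text
clock: 26.42
eef_pos: [0.4491, 0.3194, 0.3824]
tool_rot: [-0.703, 0.711, -0.0, 0.001]
ft_force: [0.9, -0.5, 0.5]
grip_width: 0.0601
grasp_force: 0.0
```

{"op": "carry_out", "data": {"increments": [6,0,0,4.5,-0.084,6,0,0,5,0,6,0,0,5,0,6,0,0,0,0,6,0,0,0,0]}}

```text
clock: 27.05
eef_pos: [0.4505, 0.3183, 0.2393]
tool_rot: [0.732, -0.681, 0.0, -0.002]
ft_force: [-0.0, -0.3, 0.4]
grip_width: 0.0597
grasp_force: 0.0
```

Run:
```python
from h import *
info(); c=bot.camera("wrist"); packs(c); c=bot.camera("top"); packs(c); lane(c,"pics/l10.png"); c=bot.camera("scene"); packs(c);lane(c,"pics/l10s.png")
```

```text
27.05 [0.4505 0.3183 0.2393] yaw_x -1.4985 [ 0.0004 -0.0017] 0.059662634466460016 0.0
pack [0.4479 0.317  0.0122 0.0591 3.9606] 854
pack [0.4442 0.3831 0.0129 0.0601 4.4036] 772
pack [0.4506 0.3144 0.0126 0.0579 4.2765] 127
pack [0.4475 0.3705 0.0127 0.041  3.6609] 87
lane [(0.72, [0.354, 0.35, 0.025]), (0.71, [0.679, -0.243, 0.018]), (0.62, [0.454, 0.315, 0.03]), (0.59, [0.317, 0.134, 0.027]), (0.48, [0.633, -0.242, 0.034]), (0.45, [0.443, 0.38, 0.029])]
pack [0.4529 0.3176 0.0169 0.0598 3.6941] 136
pack [0.4499 0.3846 0.0171 0.0579 7.8862] 145
lane [(0.72, [0.355, 0.353, 0.03]), (0.71, [0.453, 0.318, 0.031]), (0.64, [0.445, 0.384, 0.036]), (0.63, [0.636, -0.24, 0.034]), (0.63, [0.311, 0.133, 0.025]), (0.57, [0.687, -0.242, 0.021])]
```

View pics/l10.png

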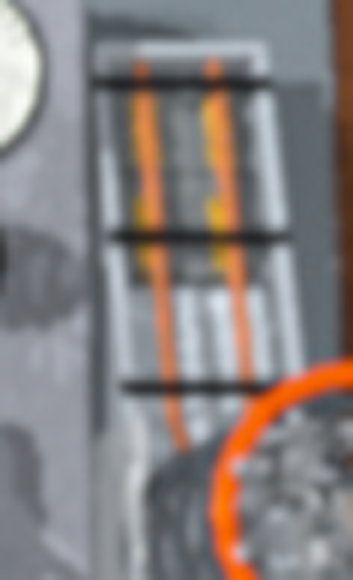

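Two packs lie gold-up in the lane. Now the third, at (0.448,0.317), which needs no flip.

{"op": "carry_out", "data": {"increments": [6,0.12,0.2,4.7,0,6,0,0,4.7,0,6,0,0,4.7,0,6,0,0,4.7,0,6,0,0,1.5,0]}}

```text
clock: 27.92
eef_pos: [0.4461, 0.3152, 0.0319]
tool_rot: [0.732, -0.681, -0.0, 0.002]
ft_force: [-0.3, 0.1, -0.3]
grip_width: 0.0599
grasp_force: 0.0
```

{"op": "carry_out", "data": {"increments": [6,0,0,0,0,0.8,0,0,0,0,0.8,0,0,0,0,0.8,0,0,0,0,0.8,0,0,0,0]}}

```text
clock: 28.55
eef_pos: [0.4489, 0.3169, 0.0355]
tool_rot: [0.732, -0.681, 0.001, -0.002]
ft_force: [1.0, -0.3, 6.6]
grip_width: 0.0104
grasp_force: 60.5
```

{"op": "carry_out", "data": {"increments": [0.8,0,0,-1,0,0.8,0,0,-4,0,0.8,0,0,-5,0,0.8,0,0,-5,0,0.8,0,0,-5,0]}}

```text
clock: 29.18
eef_pos: [0.4461, 0.3157, 0.2354]
tool_rot: [0.732, -0.681, -0.001, 0.001]
ft_force: [1.1, 0.3, -0.5]
grip_width: 0.0107
grasp_force: 59.8
```

{"op": "carry_out", "data": {"increments": [0.8,0,0,-5,0,0.8,0,0,-5,0,0.8,0,0,-5,0.08,0.8,0,0,0,0,0.8,0,0,0,0]}}

```text
clock: 29.8
eef_pos: [0.4467, 0.316, 0.383]
tool_rot: [-0.705, 0.71, 0.0, -0.001]
ft_force: [-0.3, -0.2, -1.2]
grip_width: 0.0108
grasp_force: 59.9
```

Run:
```python
from h import *
info(); held(bot.camera("wrist"))
o=st(); a=o['tool_rot']; y=2*np.arctan2(a[1],a[0]); d=np.array([.4898,-.2362])-o['eef_pos'][:2]
print("tool x,y cm",100*(d@[np.cos(y),np.sin(y)]),100*(d@[np.sin(y),-np.cos(y)]))
```

```text
29.8 [0.4467 0.316  0.383 ] yaw_x 4.7053 [ 0.0004 -0.0011] 0.010828439079812045 59.85967397689819
held 5006 [[0.4351, 0.2863, 0.3955], [0.458, 0.3451, 0.4087]]
tool x,y cm 55.16524707493136 -4.720355409071674
```

{"op": "carry_out", "data": {"increments": [0.8,4,-0.3,0,0,0.8,5.6,-0.5,0,0,0.8,5.6,-0.5,0,0,0.8,5.6,-0.5,0,0,0.8,5.6,-0.5,0,0]}}

```text
clock: 30.48
eef_pos: [0.4672, 0.0503, 0.3818]
tool_rot: [-0.705, 0.71, 0.001, -0.002]
ft_force: [1.6, 0.1, -1.1]
grip_width: 0.0106
grasp_force: 59.8
```

{"op": "carry_out", "data": {"increments": [0.8,5.6,-0.6,0,0,0.8,5.6,-0.6,0,0,0.8,5.6,-0.6,0,0,0.8,5.6,-0.6,0,0,0.8,5.6,0,0,0]}}

```text
clock: 31.1
eef_pos: [0.4895, -0.2295, 0.3814]
tool_rot: [-0.705, 0.71, 0.002, -0.001]
ft_force: [1.1, 0.6, -0.2]
grip_width: 0.0106
grasp_force: 59.8
```

{"op": "carry_out", "data": {"increments": [0.8,0.8,0,1,0,0.8,0,0,2,0,0.8,0,0,0.6,0,0.8,0,0,0,0,0.8,0,0,0,0]}}

```text
clock: 31.72
eef_pos: [0.4904, -0.2355, 0.3486]
tool_rot: [-0.705, 0.709, -0.0, 0.0]
ft_force: [-0.3, -1.2, -1.2]
grip_width: 0.0104
grasp_force: 59.8
```

Run:
```python
from h import *
info(); held(bot.camera("wrist"))
```

```text
31.725 [ 0.4904 -0.2355  0.3486] yaw_x 4.7059 [-0.0004  0.0002] 0.010391809257247139 59.830734729766846
held 5033 [[0.4791, -0.2652, 0.3621], [0.5021, -0.2064, 0.3753]]
```

Centred at -0.2358. Lowering to 0.310 and releasing, then on to the last pack.

{"op": "carry_out", "data": {"increments": [0.8,0,0,1,0,0.8,0,0,1,0,0.8,0,0,1,0,0.8,0,0,0.8,0,0.8,0,0,0,0]}}

```text
clock: 32.4
eef_pos: [0.4898, -0.236, 0.3089]
tool_rot: [-0.704, 0.71, 0.001, -0.0]
ft_force: [-0.8, 0.8, -1.1]
grip_width: 0.0107
grasp_force: 59.8
```

{"op": "carry_out", "data": {"increments": [5,0,0,0,0,5,0,0,0,0,5,0,0,0,0,5,0,0,-3,0,5,0,0,-4,0]}}

```text
clock: 33.02
eef_pos: [0.4897, -0.2359, 0.3799]
tool_rot: [-0.704, 0.71, 0.001, -0.0]
ft_force: [0.4, 0.0, -0.0]
grip_width: 0.0499
grasp_force: 0.0
```

{"op": "carry_out", "data": {"increments": [6,-4,0,0,0,6,-5.8,0.5,0,0,6,-5.8,0.8,0,0,6,-5.8,0.8,0,0,6,-5.8,0.8,0,0]}}

```text
clock: 33.65
eef_pos: [0.4629, 0.0378, 0.3803]
tool_rot: [-0.704, 0.71, -0.0, 0.001]
ft_force: [1.9, -0.2, 0.0]
grip_width: 0.06
grasp_force: 0.0
```

{"op": "carry_out", "data": {"increments": [6,-5.8,0.8,0,0,6,-5.8,0.8,0,0,6,-5.8,0.5,0,0,6,-5.8,0,0,0,6,-5.8,0,0,0]}}

```text
clock: 34.28
eef_pos: [0.4442, 0.3282, 0.3805]
tool_rot: [-0.705, 0.71, -0.0, 0.001]
ft_force: [0.6, -0.6, 0.5]
grip_width: 0.0599
grasp_force: 0.0
```

{"op": "carry_out", "data": {"increments": [6,-5.6,0,3,-0.077,6,0,0,5,0,6,0,0,5,0,6,0,0,0,0,6,0,0,0,0]}}

```text
clock: 34.9
eef_pos: [0.446, 0.3821, 0.253]
tool_rot: [0.731, -0.682, 0.0, -0.002]
ft_force: [-0.1, 0.4, 1.7]
grip_width: 0.0602
grasp_force: 0.0
```

Run:
```python
from h import *
info(); c=bot.camera("wrist"); packs(c); c=bot.camera("top"); lane(c,"pics/l11.png"); c=bot.camera("scene"); lane(c,"pics/l11s.png")
```

```text
34.9 [0.446  0.3821 0.253 ] yaw_x -1.5017 [ 0.0002 -0.002 ] 0.06023223715744647 0.0
pack [0.4444 0.3831 0.0125 0.0596 4.2866] 822
lane [(0.84, [0.592, -0.241, 0.053]), (0.75, [0.68, -0.24, 0.021]), (0.72, [0.634, -0.24, 0.033]), (0.52, [0.318, 0.131, 0.025]), (0.47, [0.354, 0.353, 0.023]), (0.46, [0.445, 0.382, 0.028])]
lane [(0.81, [0.446, 0.381, 0.033]), (0.74, [0.314, 0.133, 0.021]), (0.53, [0.586, -0.24, 0.051]), (0.51, [0.637, -0.239, 0.033]), (0.45, [0.356, 0.353, 0.028]), (0.4, [0.685, -0.239, 0.024])]
```

{"op": "carry_out", "data": {"increments": [6,-0.1,0.15,4.8,0,6,0,0,4.8,0,6,0,0,4.8,0,6,0,0,4.8,0,6,0,0,2.5,0]}}

```text
clock: 35.78
eef_pos: [0.4428, 0.3816, 0.0315]
tool_rot: [0.731, -0.682, -0.0, 0.001]
ft_force: [0.2, -0.7, -0.3]
grip_width: 0.0599
grasp_force: 0.0
```

{"op": "carry_out", "data": {"increments": [6,0,0,0,0,0.8,0,0,0,0,0.8,0,0,0,0,0.8,0,0,0,0,0.8,0,0,0,0]}}

```text
clock: 36.4
eef_pos: [0.4447, 0.3831, 0.0351]
tool_rot: [0.731, -0.682, 0.0, -0.002]
ft_force: [1.7, -0.2, 5.3]
grip_width: 0.0109
grasp_force: 60.7
```

{"op": "carry_out", "data": {"increments": [0.8,0,0,-1,0,0.8,0,0,-4,0,0.8,0,0,-5,0,0.8,0,0,-5,0,0.8,0,0,-5,0]}}

```text
clock: 37.02
eef_pos: [0.4421, 0.3816, 0.2349]
tool_rot: [0.731, -0.682, -0.001, 0.001]
ft_force: [1.8, 0.5, -1.6]
grip_width: 0.0107
grasp_force: 60.2
```

{"op": "carry_out", "data": {"increments": [0.8,0,0,-5,0,0.8,0,0,-5,0,0.8,0,0,-5,0.078,0.8,0,0,0,0,0.8,0,0,0,0]}}

```text
clock: 37.65
eef_pos: [0.4427, 0.382, 0.3825]
tool_rot: [-0.704, 0.71, 0.0, -0.001]
ft_force: [-0.6, 0.1, -0.9]
grip_width: 0.0109
grasp_force: 60.2
```

Run:
```python
from h import *
info(); held(bot.camera("wrist"))
o=st(); a=o['tool_rot']; y=2*np.arctan2(a[1],a[0]); d=np.array([.4898,-.2362])-o['eef_pos'][:2]
print("tool x,y cm",100*(d@[np.cos(y),np.sin(y)]),100*(d@[np.sin(y),-np.cos(y)]))
```

```text
37.65 [0.4427 0.382  0.3825] yaw_x 4.7044 [ 0.0003 -0.001 ] 0.010898779998268698 60.1922070980072
held 5031 [[0.4311, 0.352, 0.3951], [0.4541, 0.4112, 0.4081]]
tool x,y cm 61.76046899192694 -5.221628446564346
```

{"op": "carry_out", "data": {"increments": [0.8,4,-0.4,0,0,0.8,5.6,-0.6,0,0,0.8,5.6,-0.6,0,0,0.8,5.6,-0.6,0,0,0.8,5.6,-0.6,0,0]}}

```text
clock: 38.33
eef_pos: [0.4678, 0.1161, 0.3812]
tool_rot: [-0.704, 0.71, 0.001, -0.002]
ft_force: [1.1, -1.6, -0.5]
grip_width: 0.0107
grasp_force: 60.2
```

{"op": "carry_out", "data": {"increments": [0.8,5.6,-0.6,0,0,0.8,5.6,-0.6,0,0,0.8,5.6,-0.6,0,0,0.8,5.6,-0.6,0,0,0.8,5.6,0,0,0]}}

```text
clock: 38.95
eef_pos: [0.4897, -0.1636, 0.381]
tool_rot: [-0.704, 0.71, 0.002, -0.001]
ft_force: [1.2, -0.1, -0.2]
grip_width: 0.0105
grasp_force: 60.2
```

{"op": "carry_out", "data": {"increments": [0.8,5.6,0,0,0,0.8,1.75,0,1.5,0,0.8,0,0,2,0,0.8,0,0,0,0,0.8,0,0,0,0]}}

```text
clock: 39.58
eef_pos: [0.4899, -0.2348, 0.3482]
tool_rot: [-0.705, 0.71, 0.001, -0.0]
ft_force: [0.1, 0.8, -0.4]
grip_width: 0.0106
grasp_force: 60.2
```

Run:
```python
from h import *
info(); held(bot.camera("wrist"))
```

```text
39.575 [ 0.4899 -0.2348  0.3482] yaw_x 4.705 [ 0.0007 -0.0001] 0.010564976970366496 60.186874866485596
held 5068 [[0.4788, -0.2648, 0.3623], [0.5016, -0.206, 0.3754]]
```

{"op": "carry_out", "data": {"increments": [0.8,0,0,1,0,0.8,0,0,1,0,0.8,0,0,1,0,0.8,0,0,0.8,0,0.8,0,0,0,0]}}

```text
clock: 40.25
eef_pos: [0.4896, -0.2355, 0.3094]
tool_rot: [-0.704, 0.71, 0.001, -0.0]
ft_force: [-0.1, 0.4, -0.1]
grip_width: 0.0105
grasp_force: 60.2
```

{"op": "carry_out", "data": {"increments": [5,0,0,0,0,5,0,0,0,0,5,0,0,0,0,5,0,0,-3,0,5,0,0,-4,0]}}

```text
clock: 40.88
eef_pos: [0.4895, -0.2355, 0.3804]
tool_rot: [-0.704, 0.71, 0.001, -0.0]
ft_force: [1.0, -0.6, 0.7]
grip_width: 0.0501
grasp_force: 0.0
```

{"op": "carry_out", "data": {"increments": [5,-4,2.5,0,0,5,-4,2.5,0,0,0,-4,2.5,0,0,0,0,0,0,0.1737,0,0,0,0,0.1737]}}

```text
clock: 41.5
eef_pos: [0.4158, -0.1144, 0.3812]
tool_rot: [-0.569, 0.822, -0.001, 0.001]
ft_force: [0.1, -0.5, 0.3]
grip_width: -0.0001
grasp_force: 0.0
```

{"op": "carry_out", "data": {"increments": [0,0,0,0,0.1737,0,0,0,0,0.1737,0,0,0,0,0.1737,0,0,0,0,0.1737,0,0,0,0,0.1737]}}

```text
clock: 42.12
eef_pos: [0.4161, -0.1151, 0.3807]
tool_rot: [-0.169, 0.986, -0.0, 0.0]
ft_force: [-0.3, 0.5, 0.2]
grip_width: 0.0
grasp_force: 0.0
```

{"op": "carry_out", "data": {"increments": [0,0,0,0,0.1737,0,0,0,0,0.1737,0,0,0,0,0,0,0,0,0,0,0,0,0,0,0]}}

```text
clock: 42.75
eef_pos: [0.4161, -0.1151, 0.3805]
tool_rot: [-0.0, 1.0, -0.0, 0.0]
ft_force: [0.6, -0.7, -0.6]
grip_width: 0.0003
grasp_force: 0.0
```

Run:
```python
from h import *
info(); c=bot.camera("top"); lane(c,"pics/l12.png"); c=bot.camera("scene"); lane(c,"pics/l12s.png")
a=cv2.imread("pics/l12.png");b=cv2.imread("pics/l12s.png"); h=500
f=lambda i:cv2.resize(i,(int(i.shape[1]*h/i.shape[0]),h)); m=np.hstack([f(a),f(b)]); print(m.shape)
k=min(1,790/m.shape[1]); cv2.imwrite("pics/l12c.png",cv2.resize(m,None,fx=k,fy=k))
c=bot.camera("wrist"); P=cloud(c);p=c["pixels"].astype(int)
b=(p[...,2]>p[...,0]+90)&(P[...,2]>.12)&(P[...,2]<.18)&(P[...,0]<.6)&(P[...,1]<-.07)&(P[...,1]>-.17); print("ball",P[b].mean(0),P[b].max(0))
print([(round(d["p"],2),np.round(world(c,d["xyz"]),3).tolist()) for d in bot.place_of(c,"charge_lever_tip")[:3]])
```

```text
42.75 [ 0.4161 -0.1151  0.3805] yaw_x 3.1418 [-0.      0.0001] 0.0003428642684711278 0.0
lane [(0.72, [0.354, 0.349, 0.023]), (0.7, [0.315, 0.133, 0.024]), (0.64, [0.635, -0.241, 0.033]), (0.64, [0.536, -0.235, 0.062]), (0.56, [0.59, -0.242, 0.051]), (0.51, [0.681, -0.24, 0.02])]
lane [(0.68, [0.587, -0.238, 0.051]), (0.62, [0.358, 0.35, 0.029]), (0.6, [0.635, -0.24, 0.031]), (0.52, [0.537, -0.237, 0.069]), (0.48, [0.686, -0.245, 0.026]), (0.48, [0.312, 0.136, 0.023])]
(500, 853, 3)
ball [ 0.4739107 -0.1170066  0.1635332] [ 0.4870737  -0.1050773   0.16858757]
[(0.94, [0.477, -0.119, 0.153])]
```

View pics/l12c.png

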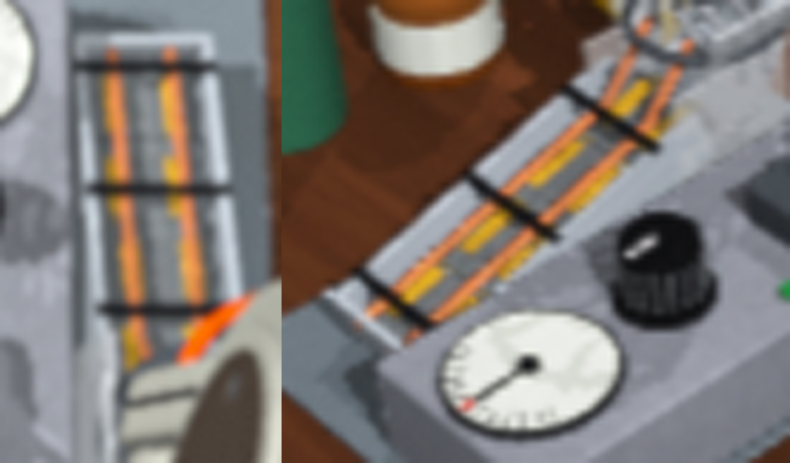

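All four packs lie gold-up in the lane, and the needle is on the red mark (468,405). Now the lever.

{"op": "carry_out", "data": {"increments": [0,0,-0.25,4,0,0,0,0,5,0,0,0,0,5,0,0,0,0,5,0,0,0,0,4.5,0]}}

```text
clock: 43.68
eef_pos: [0.4157, -0.1175, 0.1438]
tool_rot: [0.0, 1.0, 0.0, -0.0]
ft_force: [-0.2, 0.1, -1.0]
grip_width: 0.0001
grasp_force: 0.0
```

{"op": "carry_out", "data": {"increments": [0,-1.5,0,0,0,0,-1.5,0,0,0,0,-2,0,0,0,0,-2,0,0,0,0,-1.5,0,0,0]}}

```text
clock: 44.3
eef_pos: [0.5054, -0.1183, 0.1486]
tool_rot: [0.0, 1.0, -0.001, 0.003]
ft_force: [-1.8, -0.3, 1.0]
grip_width: 0.0001
grasp_force: 0.5
```

{"op": "carry_out", "data": {"increments": [0,-1.2,0,0,0,0,-1,0,0,0,0,-0.8,0,0,0,0,0,0,0,0,0,0,0,0,0]}}

```text
clock: 44.92
eef_pos: [0.5313, -0.1176, 0.1456]
tool_rot: [0.001, 1.0, 0.0, 0.0]
ft_force: [0.4, -0.0, -0.1]
grip_width: -0.0005
grasp_force: 0.0
```

```bash
cat >> h.py <<'E'
def ball(c):
    P=cloud(c);p=c["pixels"].astype(int)
    b=(p[...,2]>p[...,0]+90)&(p[...,2]>p[...,1]+90)&(P[...,2]>.12)&(P[...,2]<.18)&(P[...,0]<.65)&(P[...,0]>.44)&(P[...,1]<-.09)&(P[...,1]>-.15)
    if b.any(): print("ball",P[b].mean(0),P[b].min(0),P[b].max(0))
    print([(round(d["p"],2),np.round(world(c,d["xyz"]),3).tolist()) for d in bot.place_of(c,"charge_lever_tip")[:3]])
E
python3 - <<'E'
from h import *
info(); print(st()['ft_force']); ball(bot.camera("wrist")); ball(bot.camera("scene"))
E
```

```text
44.925 [ 0.5313 -0.1176  0.1456] yaw_x 3.1405 [0.0001 0.0004] -0.0004673634432570734 0.0
[ 0.43869049 -0.03858566 -0.12746344]
ball [ 0.55719384 -0.11615864  0.16654411] [ 0.5527817  -0.11833685  0.1629652 ] [ 0.56302192 -0.11382457  0.16885547]
[]
ball [ 0.5597617  -0.11271337  0.1611216 ] [ 0.54586843 -0.12616377  0.15089627] [ 0.56880895 -0.1045201   0.17088093]
[(0.65, [0.552, -0.121, 0.151]), (0.65, [0.512, 0.045, 0.069])]
```

Now press slightly further to the stop, back off, and go to the marker.

{"op": "carry_out", "data": {"increments": [0,-0.4,0,0,0,0,0,0,0,0,0,2,0,0,0,0,2,0,-3,0,0,0,0,-5,0]}}

```text
clock: 45.75
eef_pos: [0.4922, -0.1172, 0.2243]
tool_rot: [0.001, 1.0, 0.001, -0.003]
ft_force: [1.9, -0.6, 0.6]
grip_width: -0.0001
grasp_force: 0.0
```

{"op": "carry_out", "data": {"increments": [5,0,3,-5,0,5,-0.7,5,0,0,5,-0.7,5,0,0,5,0,3.1,0,0,5,0,0,0,0]}}

```text
clock: 46.38
eef_pos: [0.5093, 0.0453, 0.2754]
tool_rot: [-0.001, 1.0, 0.0, 0.0]
ft_force: [-0.1, 0.2, 0.5]
grip_width: 0.05
grasp_force: 0.0
```

```bash
cat >> h.py <<'E'
def mark(c):
    P=cloud(c);p=c["pixels"].astype(int)
    b=(p[...,2]>p[...,0]+60)&(p[...,2]>p[...,1]+60)&(P[...,2]>.136)&(P[...,2]<.15)&(abs(P[...,0]-.51)<.06)&(abs(P[...,1]-.04)<.06); q=P[b]
    if len(q)>8: print("marker top",len(q),q.mean(0),cv2.minAreaRect(q[:,:2].astype(np.float32)))
    print("marker",[(round(d["p"],2),np.round(world(c,d["xyz"]),3).tolist()) for d in bot.place_of(c,"marker")[:3]])
def tray(c):
    P=cloud(c); m=(P[...,2]>.014)&(P[...,2]<.026)&(P[...,0]>.5)&(P[...,0]<.78)&(P[...,1]>.1)&(P[...,1]<.4)
    p=c["pixels"].astype(int); m&=(p[...,0]>p[...,2]+50); q=P[m]
    if len(q)>20: print("tray rim",len(q),cv2.minAreaRect(q[:,:2].astype(np.float32)))
    print("tray",[(round(d["p"],2),np.round(world(c,d["xyz"]),3).tolist()) for d in bot.place_of(c,"job_tray")[:3]])
E
python3 - <<'E'
from h import *
info()
for n in ["wrist","top","scene"]:
    c=bot.camera(n); print(n); mark(c); tray(c)
    if n=="scene": ball(c)
E
```

```text
46.375 [0.5093 0.0453 0.2754] yaw_x 3.1444 [0.0001 0.0002] 0.05003840531393249 0.0
wrist
marker top 431 [0.50765051 0.04487237 0.1410649 ] ((0.5083795785903931, 0.04481794312596321), (0.017415223643183708, 0.016886042430996895), 0.12719658017158508)
marker [(0.84, [0.512, 0.046, 0.075])]
tray rim 1812 ((0.6567732691764832, 0.25818932056427), (0.18118445575237274, 0.22061598300933838), 4.503329753875732)
tray [(0.83, [0.655, 0.257, -0.001])]
top
marker []
tray rim 490 ((0.6727795600891113, 0.25702977180480957), (0.21003414690494537, 0.22012855112552643), 4.8109049797058105)
tray [(0.77, [0.657, 0.257, -0.002]), (0.35, [0.523, -0.447, 0.001])]
scene
marker top 32 [0.51221221 0.04772764 0.14063392] ((0.5096440315246582, 0.04584033787250519), (0.0184963196516037, 0.01659386418759823), 2.158850908279419)
marker [(0.72, [0.511, 0.047, 0.074])]
tray rim 918 ((0.673037588596344, 0.2581947445869446), (0.21141377091407776, 0.22136875987052917), 4.460265636444092)
tray [(0.68, [0.659, 0.254, 0.002]), (0.47, [0.402, -0.398, 0.002])]
ball [ 0.55926995 -0.11268883  0.16092555] [ 0.5452567  -0.12387269  0.148773  ] [ 0.56839874 -0.10275547  0.16948237]
[(0.64, [0.554, -0.122, 0.149])]
```

Marker is upright at (0.5085,0.045) and square to the axes. The tray is at (0.657,0.258) with yaw 0.078, not moved. Grasping the marker.

{"op": "carry_out", "data": {"increments": [5,0.05,0,4,0,5,0,0,4.5,0,5,0,0,4.5,0,5,0,0,3.5,0,5,0,0,1,0]}}

```text
clock: 47.5
eef_pos: [0.5068, 0.0429, 0.0982]
tool_rot: [0.001, 1.0, -0.0, -0.002]
ft_force: [-0.7, 0.2, 0.2]
grip_width: 0.0498
grasp_force: 0.0
```

{"op": "carry_out", "data": {"increments": [5,0,0,0,0,1.4,0,0,0,0,1.4,0,0,0,0,1.4,0,0,0,0,1.4,0,0,0,0]}}

```text
clock: 48.12
eef_pos: [0.5102, 0.0435, 0.1022]
tool_rot: [0.001, 1.0, 0.0, 0.002]
ft_force: [-0.1, 1.4, 6.7]
grip_width: 0.0169
grasp_force: 58.8
```

{"op": "carry_out", "data": {"increments": [1.4,0,0,-1,0,1.4,0,0,-3,0,1.4,0,0,-4,0,1.4,0,0,-4,0,1.4,0,0,0,0]}}

```text
clock: 48.75
eef_pos: [0.5109, 0.0435, 0.2244]
tool_rot: [0.001, 1.0, 0.0, 0.004]
ft_force: [0.5, 0.7, -0.1]
grip_width: 0.0162
grasp_force: 58.4
```

Run:
```python
from h import *
info()
c=bot.camera("scene"); print("marker",[(round(d["p"],2),np.round(world(c,d["xyz"]),3).tolist()) for d in bot.place_of(c,"marker")[:3]]); tray(c)
```

```text
48.75 [0.5109 0.0435 0.2244] yaw_x 3.1405 [0.0003 0.0038] 0.016249540747520563 58.38407814502716
marker [(0.87, [0.511, 0.044, 0.195]), (0.28, [0.489, -0.236, -0.001])]
tray rim 920 ((0.6732744574546814, 0.2585809826850891), (0.20926538109779358, 0.22178050875663757), 4.570363521575928)
tray [(0.6, [0.662, 0.254, -0.0])]
```

{"op": "carry_out", "data": {"increments": [1.4,-3.2,4.2,0,0,1.4,-3.3,4.2,0,0,1.4,-3.3,4.2,0,0,1.4,-3.2,4.2,1,0,1.4,0,0,2,0]}}

```text
clock: 49.52
eef_pos: [0.6399, 0.2146, 0.1862]
tool_rot: [-0.001, 1.0, -0.0, -0.001]
ft_force: [-0.7, -1.7, -1.2]
grip_width: 0.0166
grasp_force: 58.6
```

{"op": "carry_out", "data": {"increments": [1.4,0,0,3,0,1.4,0,0,3,0,1.4,0,0,2,0,1.4,0,0,0.8,0,1.4,0,0,0,0]}}

```text
clock: 50.15
eef_pos: [0.6382, 0.2109, 0.1013]
tool_rot: [0.001, 1.0, -0.0, -0.001]
ft_force: [0.4, -0.4, -0.0]
grip_width: 0.0165
grasp_force: 58.5
```

{"op": "carry_out", "data": {"increments": [1.4,0,0,0.2,0,1.4,0,0,0.2,0,1.4,0,0,0,0,1.4,0,0,0,0,1.4,0,0,0,0]}}

```text
clock: 50.78
eef_pos: [0.6394, 0.2113, 0.0993]
tool_rot: [0.001, 1.0, 0.0, 0.001]
ft_force: [-0.0, -0.2, 4.5]
grip_width: 0.0168
grasp_force: 58.9
```

{"op": "carry_out", "data": {"increments": [4,0,0,0,0,4,0,0,0,0,4,0,0,0,0,4,0,0,-1,0,4,0,0,-3,0]}}

```text
clock: 51.4
eef_pos: [0.6376, 0.2107, 0.1371]
tool_rot: [0.001, 1.0, -0.001, -0.002]
ft_force: [0.2, -0.3, 0.5]
grip_width: 0.0401
grasp_force: 0.0
```

{"op": "carry_out", "data": {"increments": [4,0,0,-4,0,4,0,0,0,0,0,0,-3,0,0,0,0,-2,0,0,0,0,0,0,0]}}

```text
clock: 52.02
eef_pos: [0.6387, 0.1595, 0.1781]
tool_rot: [0.002, 1.0, -0.0, -0.0]
ft_force: [-0.2, 0.1, 0.3]
grip_width: -0.0001
grasp_force: 0.0
```

Run:
```python
from h import *
info()
for n in ["scene","top","wrist"]:
    c=bot.camera(n); print(n,"marker",[(round(d["p"],2),np.round(world(c,d["xyz"]),3).tolist()) for d in bot.place_of(c,"marker")[:3]]); tray(c)
```

```text
52.025 [0.6387 0.1595 0.1781] yaw_x 3.1378 [-0.     -0.0005] -0.00013970131520435486 0.0
scene marker [(0.94, [0.642, 0.211, 0.069])]
tray rim 892 ((0.6730564832687378, 0.2582046687602997), (0.2096828669309616, 0.22249764204025269), 4.623716831207275)
tray [(0.73, [0.66, 0.254, -0.0]), (0.65, [0.613, -0.13, 0.099])]
top marker [(0.54, [0.636, -0.241, 0.032])]
tray rim 68 ((0.7233737707138062, 0.24933123588562012), (0.22806665301322937, 0.12609249353408813), 82.31367492675781)
tray [(0.65, [0.593, 0.511, -0.001]), (0.36, [0.525, -0.444, -0.001])]
wrist marker [(0.91, [0.637, 0.212, 0.075]), (0.53, [0.509, 0.045, 0.0])]
tray rim 4303 ((0.6570823788642883, 0.25861626863479614), (0.18086707592010498, 0.22100211679935455), 4.572836399078369)
tray [(0.79, [0.656, 0.254, 0.002])]
```

The marker stands upright in the tray. Tipping it over towards +y.

{"op": "carry_out", "data": {"increments": [0,0,0,3,0,0,0,0,3.2,0,0,0,1,0,0,0,0,1,0,0,0,0,1,0,0]}}

```text
clock: 53.1
eef_pos: [0.6401, 0.1927, 0.1184]
tool_rot: [0.0, 1.0, 0.001, 0.002]
ft_force: [0.1, 0.3, 0.8]
grip_width: 0.0001
grasp_force: 0.0
```

{"op": "carry_out", "data": {"increments": [0,0,1,0,0,0,0,1,0,0,0,0,1,0,0,0,0,1,0,0,0,0,0,0,0]}}

```text
clock: 53.72
eef_pos: [0.6388, 0.2321, 0.1163]
tool_rot: [-0.0, 1.0, 0.0, 0.0]
ft_force: [1.0, -1.2, -0.1]
grip_width: -0.0002
grasp_force: 0.0
```

{"op": "carry_out", "data": {"increments": [0,0,0,0,0,0,0,0,0,0,0,0,0,-4,0,0,0,-5,-5,0,0,0,-5,-5,0]}}

```text
clock: 54.35
eef_pos: [0.6386, 0.1419, 0.2459]
tool_rot: [0.0, 1.0, -0.0, -0.0]
ft_force: [0.2, 0.5, 0.2]
grip_width: 0.0
grasp_force: 0.0
```

{"op": "carry_out", "data": {"increments": [0,3,-5,-3,0,0,3,-5,0,0,0,3,-3,0,0,0,3,0,0,0,0,0,0,0,0]}}

```text
clock: 54.98
eef_pos: [0.5183, 0.0143, 0.2743]
tool_rot: [0.001, 1.0, -0.0, 0.0]
ft_force: [0.2, -0.6, -0.2]
grip_width: -0.0002
grasp_force: 0.0
```

Run:
```python
from h import *
info(); bs=[]
for n in ["top","scene","wrist"]:
    c=bot.camera(n); print(n,"marker",[(round(d["p"],2),np.round(world(c,d["xyz"]),3).tolist()) for d in bot.place_of(c,"marker")[:2]]); tray(c); 
    if n!="wrist": lane(c,f"pics/e_{n}.png")
    if n=="scene": ball(c)
    bs.append(c["pixels"])
c=bs[0]; a=bs[1]
cv2.imwrite("pics/end.png",np.vstack([cv2.resize(a[160:400,180:500],(400,300)),cv2.resize(c[110:300,160:460],(400,300))]))
```

```text
54.975 [0.5183 0.0143 0.2743] yaw_x 3.1387 [-0.      0.0002] -0.00019601268316714665 0.0
top marker [(0.92, [0.637, 0.288, 0.009]), (0.65, [0.457, 0.247, 0.003])]
tray rim 625 ((0.672497034072876, 0.2571980357170105), (0.20949161052703857, 0.22047802805900574), 4.346263885498047)
tray [(0.76, [0.66, 0.257, -0.001])]
lane [(0.69, [0.589, -0.241, 0.051]), (0.69, [0.355, 0.352, 0.022]), (0.69, [0.319, 0.133, 0.024]), (0.63, [0.634, -0.241, 0.037]), (0.59, [0.681, -0.24, 0.019]), (0.52, [0.536, -0.237, 0.064]), (0.49, [0.402, -0.4, -0.002])]
scene marker [(0.74, [0.642, 0.291, 0.009]), (0.43, [0.459, 0.254, 0.003])]
tray rim 919 ((0.6732074022293091, 0.25896570086479187), (0.2109110951423645, 0.22143954038619995), 4.740811347961426)
tray [(0.63, [0.661, 0.254, -0.0])]
lane [(0.65, [0.536, -0.235, 0.068]), (0.6, [0.584, -0.239, 0.051]), (0.59, [0.687, -0.241, 0.022]), (0.56, [0.313, 0.133, 0.026]), (0.45, [0.357, 0.354, 0.028]), (0.43, [0.637, -0.241, 0.035])]
ball [ 0.55926002 -0.11272018  0.1606993 ] [ 0.54569654 -0.12387132  0.14973571] [ 0.56761526 -0.1040202   0.16886497]
[(0.58, [0.555, -0.117, 0.151])]
wrist marker [(0.71, [0.642, 0.293, 0.013])]
tray rim 2584 ((0.656768798828125, 0.2579444944858551), (0.18110953271389008, 0.2220609039068222), 4.442687034606934)
tray [(0.61, [0.653, 0.258, -0.002])]
```

View pics/end.png

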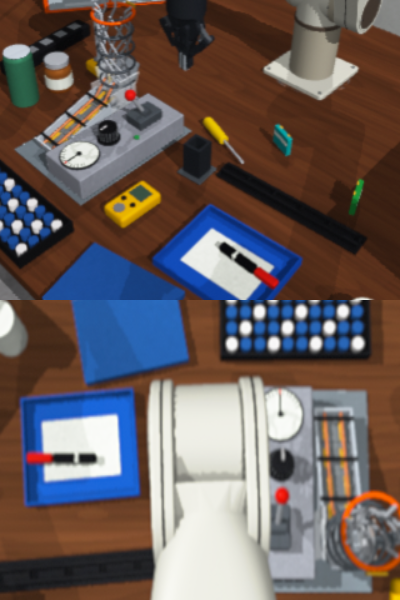

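The end view shows the marker lying flat in the tray, the lever over and the lane full of gold-up packs. The needle is on zero, so I'm handing in.

Run:
```python
from h import *
print(bot.job_done())
```

```text
the job is handed in; nothing more can be done
None
```

The job is handed in, but the call gave no verdict; by my last camera checks the needle is on zero, all four packs lie gold-up in the lane, the lever is fully over, and the marker lies flat in the blue tray.

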